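# Shake the gate key out of the tea-money tin

## Task

The back-gate key has been dropped by mistake into the locked tea-money tin, which lies on its back beside the colander. Pick up the tin, hold it slot-down over the colander and shake it until the key falls out through the slot into the colander, then lay the tin on its back again about where it lay. Leave the colander standing and do not disturb the pot, the mug or the spoons.

Things in the scene. Friction and masses are not known exactly. Their poses are not given: they have to be found in the camera images.
- tin: Closed hollow aluminium money box lying on its back: 104 long (its x) x 52 wide (y) x 25 high (z, up), about 260 g; side and end walls 4, upper and lower walls 5 thick, inside 96 x 44 x 15. Origin: centre of its underside. A coin slot is cut in its -x end (roughly towards the robot at the start). Grip across the 52 mm width. The tiny padlock on top is only for looks.
- slot (a point): Middle of the coin slot, on the outside of the tin's -x end: 52 from the tin's origin along -x, 12.5 above its underside. The slot is 28 wide (tin's y, centred) and 11 high (7 to 18 above the underside), so inside a lip of 2 stands at the tin's back wall and one of 2 at its front wall, and 8 of end wall is left beside it on each side.
- key: Smooth steel key hidden in the tin: round bow 22 across, blade 8 wide; 44 long, 5 thick, 20 g. Origin: middle, x along the blade, z across the flat. Passes the slot only lengthwise and flat in its plane. With the slot steeply down, rocking by 30 degrees and tipping to and fro shift it; it may wedge crosswise above the slot, then turn the tin past its narrow side so that the key tumbles.
- colander: Purple plastic colander, open bowl standing on the table, loose, 350 g: 132 wide at the foot, 200 at the rim, 85 high, inner floor 8 above the table; two loop handles reach 119 from the centre along its y. Origin: centre of its underside, z up.
- pot: Lidded aluminium pot, 178 wide, 137 high with its lid knob, two side handles reaching 116 from the centre along its y. Bystander. Origin: centre of its underside.
- mug: White ceramic mug, 82 wide, 92 high, handle at its +y. Bystander. Origin: centre of its underside.
- spoon_long: Wooden spoon 320 long lying along its x on the table. Bystander. Origin: on the table under its middle.
- spoon_short: Wooden spoon 220 long lying along its x on the table. Bystander. Origin: on the table under its middle.
There are look-alikes about, which are no part of the job. Of the things like the tin, leave any that is purple or red; of the rest the larger one is meant.

How it is judged:
By the outcome, as a careful person would: the job done as asked, in the order asked, and still so for the second after the job is handed in, with the robot touching nothing.
It also fails if it takes over 67 s, if anything falls off the work surface, if the arm or the gripper's body presses on something with over 40 N, if the wrist force passes 120 N, or if a joint passes its speed limit or range.

## Robot

A 6-joint arm with a two-finger parallel gripper is mounted at the origin on the work surface. World frame = base frame: x ahead of the robot, y to its left, z up, the work surface at z = 0. Lengths are in mm, angles in rad, forces in N, time in s.
With the tool pointing down it reaches from about 350 to 775 mm from the base axis. Payload 7.3 kg.
Tool frame: the origin (TCP) lies on the centre line of the jaws, within the pads' length; the fingertips stand 22 mm ahead of it and the grasp point (between the pads) lies 3 mm ahead of it; z points along the fingers, y is the direction in which the jaws open and shut (so a half turn about z gives the same grasp; the last joint's range is limited). The gripper opens to 92 mm and grips with 3 to 60 N. Pads are 19 mm wide; open, the fingers measure 130 mm over their backs; the gripper's body (75 mm by 190 mm) begins 47 mm behind the grasp point.
Start: joints at [-1.297, 0.342, 1.524, -0, 1.275, -0.146], TCP at [214.002, -479.423, 248.741] pointing down, gripper open.
Joint ranges: [-2.53, 2.53], [-0.77, 2.02], [0.04, 2.7], [-1, 4.14], [0.28, 2.66], [-3.11, 3.11]. Speed limits (rad/s): [2.57, 2.57, 3.14, 3.14, 3.14, 3.14].

## Interface

Orientations are given as [roll, pitch, yaw] about the fixed x, y, z axes, in that order (R = Rz(yaw) Ry(pitch) Rx(roll)).
In Python, from plant import bot gives the robot as it stands.
- The arm moves only by the tool play_rows, never from a script. Its argument "moves" is one flat list of numbers, 5 for each row, row after row: the closure in counts, from 0 (fully open) to 255 (shut), then the shift along the tool's x, y, z in mm, then the turn about the tool's z in degrees. A call has 1 to 8 rows; each row is the pose to reach, as a shift and turn from the pose commanded when the call began, along the tool's axes at that moment; what a row does not reach only later rows make up. A row lasts 1/12 s, in which the tool goes at most 41.7 mm and 7.16 degrees, less where a joint would pass 70% of its speed; a pose out of reach is approached as far as the arm can. A call with a gripper value outside its range is refused whole. The fingers move at their own pace and stop on an object; the grip force is fixed at half the most. Time passes only in rows, so rows that repeat a pose let the fingers close. It gives the time, the measured TCP pose, the force and the opening at its end, in the units of the state.
- bot.get_obs(): the state, without advancing time (a new reading comes with each control period).
- bot.capture(name): name is "scene" or "top" or "wrist"; returns a dict with "color" (420x560x3 uint8, red, green, blue), "fx", "fy", "cx", "cy" (pixels), "world_to_cam" (4x4, takes a point from world to camera coordinates); the wrist camera has in their place "T_tool_cam" (4x4, takes a point from camera to tool coordinates, whose origin is the TCP and whose axes are the flange's). Camera axes: x right, y down, z forward; pixel columns grow to the right and rows downward; lengths in mm; the calibration is good to about 2 mm. A picture is of the moment at which its call begins: read the wrist's pose just before it. There is no depth.
- bot.close_job(): hands the job in, once; it reports no verdict.
The state is a dict: "time": time; "joint_positions": joint angles; "dq": joint speeds; "tau": joint torques, N m; "tool_pos": TCP position; "tcp_rot": TCP orientation; "contact_force": force on the tool from outside, world axes, zero at the start; "moment": the same for the moment, N m; "grip_width": finger opening in mm.
Only numpy, scipy, OpenCV 4.12 (cv2) and the standard library are available. Lean on these libraries where they do the work, as an engineer would, in place of code of your own. Each camera call takes 0.05 s, during which the arm holds its last target.

## Working session

There is one attempt and no reset: what is moved stays moved. The work goes in short steps, Python scripts to look and compute and a tool call to move; the robot and the scene stay as the last step left them, time stands still between calls to the robot, and variables do not carry over. Pictures are saved under pics/ and viewed, and the job is handed in when it is done.

Besides the shell and the picture viewer there is one more tool, called as name(argument=value, ...) on one line, values as JSON. play_rows: Moves the arm, as the interface text tells. Its arguments: {"type":"object","properties":{"moves":{"type":"array","items":{"type":"number"}}},"required":["moves"]}

```bash
ls -la; mkdir -p pics; cat > h.py <<'E'
import numpy as np, cv2
from plant import bot
def snap(name,fn):
    c=bot.capture(name); np.save('pics/'+fn+'.npy',c,allow_pickle=True)
    cv2.imwrite('pics/'+fn+'.png',cv2.cvtColor(c['color'],cv2.COLOR_RGB2BGR)); return c
def load(fn): return np.load('pics/'+fn+'.npy',allow_pickle=True).item()
def ray(c,u,v,z):
    M=np.array(c['world_to_cam']);R=M[:3,:3];t=M[:3,3];o=-R.T@t
    d=R.T@np.array([(u-c['cx'])/c['fx'],(v-c['cy'])/c['fy'],1]);return o+d*(z-o[2])/d[2]
def proj(c,p):
    q=np.array(c['world_to_cam'])@np.append(p,1);return c['fx']*q[0]/q[2]+c['cx'],c['fy']*q[1]/q[2]+c['cy']
E
python3 - <<'E'
from h import *
o=bot.get_obs()
for k,v in o.items(): print(k,np.round(v,4))
for n in("scene","top","wrist"):
    c=snap(n,n+'0'); print(n,{k:np.round(v,3).tolist() for k,v in c.items() if k!='color'})
E
```

```text
total 12
drwxr-xr-x  3 agent agent 4096 Dec  6 03:34 .
drwxr-xr-x 23 root  root  4096 Dec  6 03:34 ..
drwxr-xr-x  2 agent agent 4096 Dec  6 03:34 pics
time 0.0
joint_positions [-1.297   0.3427  1.525  -0.      1.2754 -0.146 ]
dq [ 0.0008  0.0011 -0.0013  0.001  -0.0008 -0.0004]
tau [-1.70000e-03 -4.31249e+01 -2.44217e+01  7.15000e-02  5.60000e-02
 -1.00000e-04]
tool_pos [ 213.9083 -479.0504  248.0597]
tcp_rot [-3.1401e+00 -2.0000e-04  4.1980e-01]
contact_force [ 0.0946  0.4059 -0.4573]
moment [-0.0125  0.0371 -0.0401]
grip_width 92.3582
scene {'fx': 534.114, 'fy': 534.114, 'cx': 276.666, 'cy': 210.65, 'world_to_cam': [[0.885, 0.466, -0.014, -495.844], [0.386, -0.748, -0.54, -187.76], [-0.262, 0.472, -0.842, 1843.085], [0.0, 0.0, 0.0, 1.0]]}
top {'fx': 406.699, 'fy': 406.699, 'cx': 281.547, 'cy': 212.824, 'world_to_cam': [[-0.0, -1.0, -0.008, -22.12], [-0.996, 0.001, -0.088, 589.424], [0.088, 0.008, -0.996, 1299.325], [0.0, 0.0, 0.0, 1.0]]}
wrist {'fx': 290.586, 'fy': 290.586, 'cx': 280.845, 'cy': 209.681, 'T_tool_cam': [[-0.0, -0.967, -0.256, 68.375], [1.0, -0.0, -0.001, -0.142], [0.001, -0.256, 0.967, -134.884], [0.0, 0.0, 0.0, 1.0]]}
```

View pics/scene0.png

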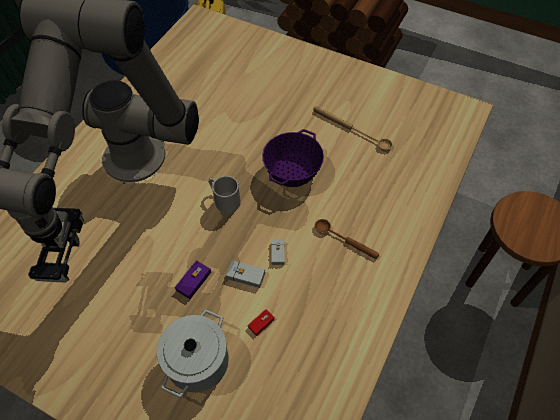

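View pics/top0.png

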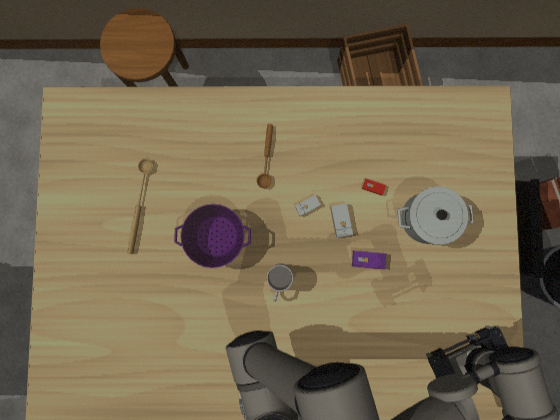

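View pics/wrist0.png

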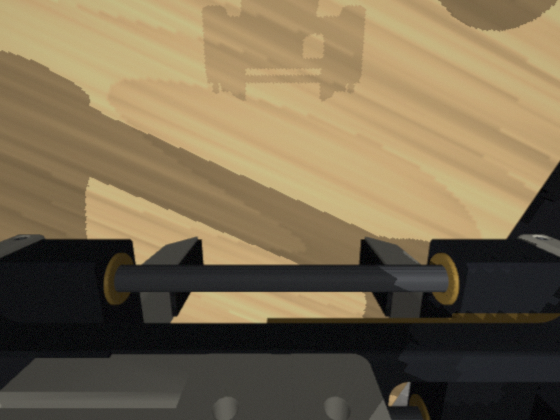

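Candidates in the top view: large silver box (343,220), small silver box (309,206), purple box (371,260), red box (375,187). By the description I choose the large silver one, and now check it in a close crop.

```bash
python3 - <<'E'
from h import *
c=load('top0');s=load('scene0')
im=c['color'][175:265,270:400]; a=cv2.resize(im,None,fx=6,fy=6,interpolation=cv2.INTER_CUBIC)
cv2.imwrite('pics/cropT.png',cv2.cvtColor(a,cv2.COLOR_RGB2BGR))
im=s['color'][230:300,165:295]; a=cv2.resize(im,None,fx=6,fy=6,interpolation=cv2.INTER_CUBIC)
cv2.imwrite('pics/cropS.png',cv2.cvtColor(a,cv2.COLOR_RGB2BGR))
hsv=cv2.cvtColor(c['color'],cv2.COLOR_RGB2HSV)
m=((hsv[...,1]<45)&(hsv[...,2]>110)).astype(np.uint8); m[:,:290]=0;m[:,395:]=0;m[:180]=0;m[250:]=0
n,l,st,ce=cv2.connectedComponentsWithStats(m)
for i in range(1,n):
    if st[i,4]>60:
        pts=np.argwhere(l==i)[:,::-1].astype(np.float32)
        print(st[i],cv2.minAreaRect(pts))
        w=np.array([ray(c,u,v,25)[:2] for u,v in pts],np.float32); print('world',cv2.minAreaRect(w))
        print(cv2.boxPoints(cv2.minAreaRect(w)))
for nm,u,v,z in [('pot',437,215,110),('col rim',213,236,85),('mug',280,278,92)]: print(nm,ray(c,u,v,z))
# colander: purple mask
m=((hsv[...,0]>120)&(hsv[...,0]<160)&(hsv[...,1]>80)).astype(np.uint8);m[:,260:]=0
pts=np.argwhere(m)[:,::-1]; w=np.array([ray(c,u,v,85)[:2] for u,v in pts],np.float32);print('col',w.min(0),w.max(0))
E
```

```text
[295 195  26  21 264] ((307.2477111816406, 205.17430114746094), (11.9202241897583, 23.569534301757812), 61.69924545288086)
world ((614.4527587890625, -106.3973388671875), (38.98951721191406, 76.9853515625), 28.341615676879883)
[[ 579.02124   -81.77338 ]
 [ 615.56836  -149.5307  ]
 [ 649.8843   -131.0213  ]
 [ 613.33716   -63.263977]]
[331 203  22  34 497] ((341.6730651855469, 219.8654022216797), (31.77081298828125, 16.277639389038086), 78.69007110595703)
world ((566.429443359375, -217.9883575439453), (103.4474105834961, 52.919593811035156), 10.633176803588867)
[[ 510.71152 -201.527  ]
 [ 520.4763  -253.53789]
 [ 622.14734 -234.44972]
 [ 612.38257 -182.43883]]
pot [ 574.84255191 -495.78525663  110.        ]
col rim [512.28866641 189.55970994  85.        ]
mug [383.90578323 -18.27259591  92.        ]
col [212.24367   48.556713] [612.0872  308.12305]
```

View pics/cropT.png

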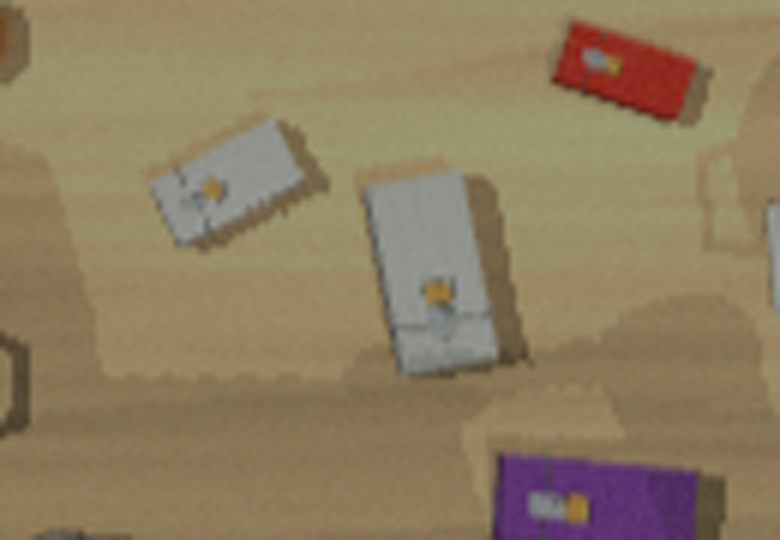

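View pics/cropS.png

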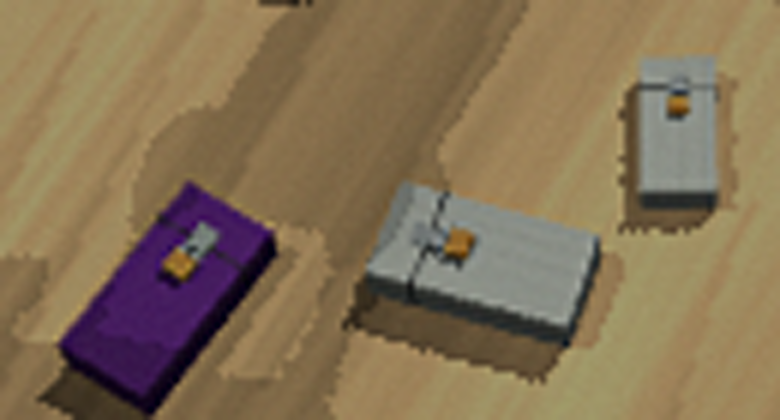

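The crop confirms it. The large silver box at (343,220) measures about 103×53 mm, with its centre at (566,-218), yaw 10.6°, and its padlock (slot) end towards the robot. The tool can't be tilted, so I'll grip near the +x end and let the tin swing slot-down between the pads under a lighter grip.

```bash
cat >> h.py <<'E'
def shift(tgt,yaw_deg=None,verbose=True):
    from scipy.spatial.transform import Rotation as Ro
    o=bot.get_obs();R=Ro.from_euler('xyz',o['tcp_rot']).as_matrix()
    d=R.T@(np.array(tgt)-np.array(o['tool_pos']))
    t=0 if yaw_deg is None else -(yaw_deg-np.degrees(o['tcp_rot'][2]))
    print('t',o['time'],'pos',np.round(o['tool_pos'],1),'rot',np.round(np.degrees(o['tcp_rot']),2),'grip',np.round(o['grip_width'],2),'F',np.round(o['contact_force'],2),'-> shift',np.round(d,1),'turn',round(t,2))
E
python3 - <<'E'
from h import *
a=np.radians(10.63);c=np.array([566.4,-218.0]);g=c+41*np.array([np.cos(a),np.sin(a)]);print(g)
shift([g[0],g[1],110],10.63)
# colander in detail
c=load('top0');hsv=cv2.cvtColor(c['color'],cv2.COLOR_RGB2HSV)
m=((hsv[...,0]>120)&(hsv[...,0]<165)&(hsv[...,1]>60)).astype(np.uint8);m[:,:165]=0;m[:,280:]=0;m[:190]=0;m[290:]=0
m=cv2.morphologyEx(m,cv2.MORPH_OPEN,np.ones((9,9)))
k=max(cv2.findContours(m,0,2)[0],key=cv2.contourArea);print(cv2.minEnclosingCircle(k),cv2.fitEllipse(k))
(u,v),r=cv2.minEnclosingCircle(k);print(ray(c,u,v,85),ray(c,u+r,v,85))
E
```

```text
[ 606.69639481 -210.43689445]
t 0.15 pos [ 213.9 -479.1  248.2] rot [-1.7993e+02 -1.0000e-02  2.4050e+01] grip 91.98 F [ 1.14 -0.31 -1.01] -> shift [468.2 -85.1 138.4] turn 13.42
((218.0, 235.5), 30.10408592224121) ((220.3614044189453, 236.86572265625), (46.69258499145508, 56.95215606689453), 17.925535202026367)
[513.82734181 174.05742488  85.        ] [513.76667353  80.64977173  85.        ]
```

play_rows(moves=[80,40,-7,0,3,80,78,-14,10,7,80,117,-21,20,13.4,80,156,-28,30,13.4,80,195,-35,40,13.4,80,234,-43,50,13.4,80,273,-50,60,13.4,80,312,-57,70,13.4])

```text
time: 0.82
tool_pos: [477.0, -298.7, 178.1]
tcp_rot: [-3.141, 0.0, 0.186]
contact_force: [0.3, -0.7, 0.3]
grip_width: 63.0
```

```bash
python3 - <<'E'
from h import *
shift([606.7,-210.4,110],10.63)
E
```

```text
t 0.8167 pos [ 477.  -298.7  178.1] rot [-1.7999e+02  1.0000e-02  1.0660e+01] grip 62.99 F [ 0.25 -0.75  0.29] -> shift [143.8 -62.8  68.1] turn 0.03
```

play_rows(moves=[80,36,-16,10,0,80,72,-32,25,0,80,108,-48,45,0,80,143.8,-62.8,60,0,80,143.8,-62.8,68,0,80,143.8,-62.8,68,0])

```text
time: 1.32
tool_pos: [605.3, -209.4, 107.3]
tcp_rot: [-3.138, 0.004, 0.189]
contact_force: [-2.0, -1.5, 1.0]
grip_width: 63.1
```

```bash
python3 - <<'E'
from h import *
shift([606.7,-210.4,24.5],10.63)
snap('wrist','w1');snap('scene','s1')
E
```

```text
t 1.3167 pos [ 605.3 -209.4  107.3] rot [-179.82    0.24   10.86] grip 63.12 F [-2.   -1.45  1.04] -> shift [ 1.6  1.5 82.8] turn 0.23
```

View pics/w1.png

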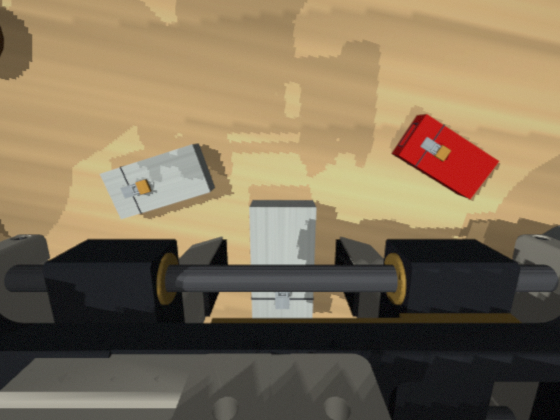

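View pics/s1.png

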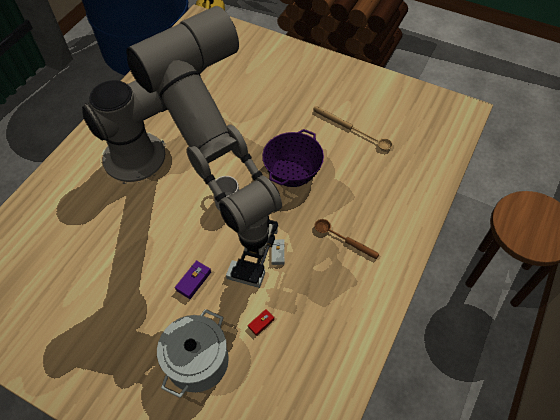

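```bash
cat >> h.py <<'E'
def wray(c,u,v,z,o):
    from scipy.spatial.transform import Rotation as Ro
    R=Ro.from_euler('xyz',o['tcp_rot']).as_matrix();T=np.array(c['T_tool_cam'])
    p=R@T[:3,3]+np.array(o['tool_pos']);d=R@T[:3,:3]@np.array([(u-c['cx'])/c['fx'],(v-c['cy'])/c['fy'],1])
    return p+d*(z-p[2])/d[2]
E
python3 - <<'E'
from h import *
o=bot.get_obs();c=load('w1')
A=wray(c,250,206,25,o);B=wray(c,316,206,25,o);print(A,B,(A+B)/2,np.linalg.norm(A-B))
a=np.radians(10.63);print(np.array([566.4,-218])+52*np.array([np.cos(a),np.sin(a)]))
E
```

```text
[ 612.66064135 -185.71354084   25.        ] [ 622.21220067 -236.36710923   25.        ] [ 617.43642101 -211.04032503   25.        ] 51.546253759278834
[ 617.50762268 -208.40776857]
```

play_rows(moves=[80,1.5,2,30,0,80,1.5,2,60,0,80,1.5,2,78,0,80,1.5,2,80,0,80,1.5,2,80,0])

```text
time: 1.83
tool_pos: [606.2, -214.8, 31.0]
tcp_rot: [-3.141, 0.001, 0.184]
contact_force: [0.6, -0.5, 0.9]
grip_width: 63.3
```

```bash
python3 - <<'E'
from h import *
shift([606.9,-210.6,24.5],10.63)
E
```

```text
t 1.8333 pos [ 606.2 -214.8   31. ] rot [-1.7998e+02  5.0000e-02  1.0540e+01] grip 63.28 F [ 0.62 -0.52  0.95] -> shift [ 1.4 -4.   6.5] turn -0.09
```

play_rows(moves=[80,1,-3.5,4,0,80,1,-3.5,6,0,80,1,-3.5,6,0])

```text
time: 2.08
tool_pos: [608.0, -210.2, 25.9]
tcp_rot: [3.14, -0.001, 0.186]
contact_force: [-0.1, 0.1, -0.2]
grip_width: 63.4
```

```bash
python3 - <<'E'
from h import *
shift([606.9,-210.6,24.5],10.63)
E
```

```text
t 2.0833 pos [ 608.  -210.2   25.9] rot [ 1.7993e+02 -8.0000e-02  1.0650e+01] grip 63.39 F [-0.07  0.08 -0.22] -> shift [-1.1  0.2  1.4] turn 0.02
```

play_rows(moves=[108,-1,0,1,0,116,-1,0,1,0,160,-1,0,1,0,160,-1,0,1,0,160,-1,0,1,0])

```text
time: 2.5
tool_pos: [606.7, -210.2, 24.2]
tcp_rot: [3.141, -0.0, 0.186]
contact_force: [-1.1, 0.3, 4.5]
grip_width: 51.7
```

play_rows(moves=[160,0,0,-15,0,160,0,0,-35,0,160,0,0,-60,0,160,0,0,-85,0,160,0,0,-95,0,160,0,0,-95,0])

```text
time: 3.0
tool_pos: [607.9, -210.7, 121.1]
tcp_rot: [3.139, -0.004, 0.186]
contact_force: [0.9, -0.5, -3.7]
grip_width: 51.9
```

```bash
cat >> h.py <<'E'
def pic2(fn):
    o=bot.get_obs()
    shift(o['tool_pos'])
    s=snap('scene',fn+'s');w=snap('wrist',fn+'w')
    u,v=map(int,proj(s,o['tool_pos']));u=min(max(u,70),490);v=min(max(v,70),350)
    a=cv2.resize(s['color'][v-70:v+70,u-70:u+70],(420,420),interpolation=cv2.INTER_CUBIC)
    b=cv2.resize(w['color'][:,90:470],(380,420))
    cv2.imwrite('pics/'+fn+'.png',cv2.cvtColor(np.hstack([a,b]),cv2.COLOR_RGB2BGR))
E
python3 -c "from h import *; pic2('p1')"
```

```text
t 3.0 pos [ 607.9 -210.7  121.1] rot [179.83  -0.23  10.66] grip 51.91 F [ 0.88 -0.51 -3.68] -> shift [0. 0. 0.] turn 0
```

View pics/p1.png

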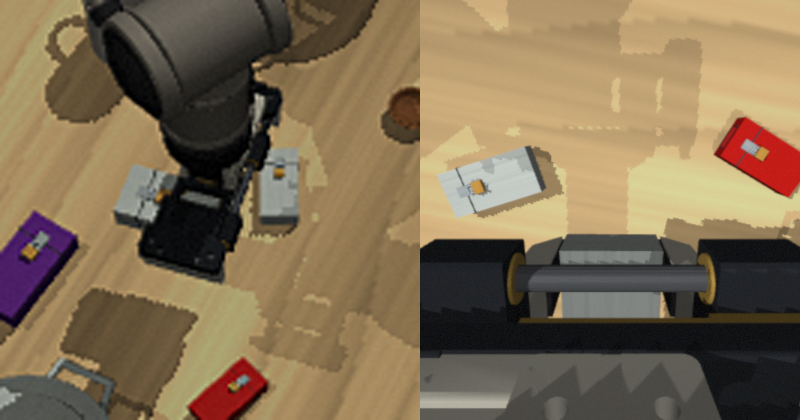

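play_rows(moves=[130,0,0,0,0,130,0,0,0,0,122,0,0,0,0,122,0,0,0,0])

```text
time: 3.43
tool_pos: [606.2, -210.0, 117.7]
tcp_rot: [-3.141, 0.001, 0.186]
contact_force: [0.6, -0.3, -3.2]
grip_width: 51.8
```

```bash
python3 - <<'E'
from h import *
pic2('p2')
o=bot.get_obs();print(np.round(o['moment'],3),o['contact_force'])
E
```

```text
t 3.4333 pos [ 606.2 -210.   117.7] rot [-1.7995e+02  8.0000e-02  1.0650e+01] grip 51.77 F [ 0.6  -0.33 -3.25] -> shift [0. 0. 0.] turn 0
[ 0.034 -0.109  0.016] [ 0.04074908  0.69448329 -3.56171969]
```

View pics/p2.png

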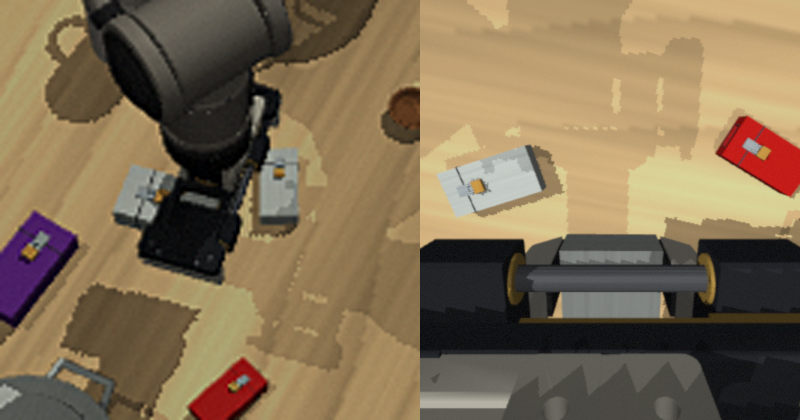

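play_rows(moves=[118,0,0,0,0,118,0,0,0,0,118,0,0,0,0,116,0,0,0,0,116,0,0,0,0,116,0,0,0,0])

```text
time: 4.03
tool_pos: [606.6, -210.2, 118.8]
tcp_rot: [3.141, -0.0, 0.186]
contact_force: [0.3, 0.3, -3.8]
grip_width: 51.7
```

```bash
python3 - <<'E'
from h import *
pic2('p3')
o=bot.get_obs();print(np.round(o['moment'],3),o['contact_force'])
E
```

```text
t 4.0333 pos [ 606.6 -210.2  118.8] rot [179.99  -0.    10.65] grip 51.74 F [ 0.29  0.32 -3.81] -> shift [0. 0. 0.] turn 0
[ 0.115 -0.178  0.019] [-0.21731474 -0.36623766 -3.518358  ]
```

View pics/p3.png

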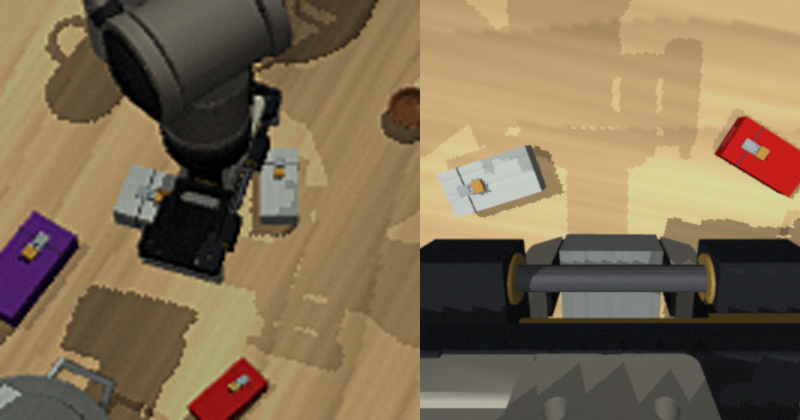

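play_rows(moves=[114,0,0,0,0,114,0,0,0,0,114,0,0,0,0])

```text
time: 4.38
tool_pos: [606.6, -210.1, 118.7]
tcp_rot: [3.142, -0.0, 0.186]
contact_force: [0.2, -0.6, -2.7]
grip_width: 52.0
```

```bash
python3 - <<'E'
from h import *
pic2('p4')
o=bot.get_obs();print(np.round(o['moment'],3),o['contact_force'])
E
```

```text
t 4.3833 pos [ 606.6 -210.1  118.7] rot [180.    -0.    10.66] grip 51.96 F [ 0.25 -0.57 -2.71] -> shift [0. 0. 0.] turn 0
[ 0.064 -0.096 -0.045] [-0.59270693 -0.46106562 -4.4187201 ]
```

View pics/p4.png

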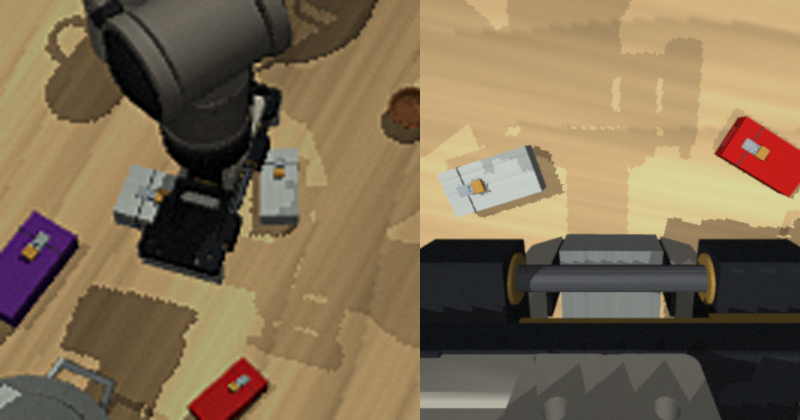

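play_rows(moves=[114,0,0,20,0,114,0,0,40,0,114,0,0,50,0,114,0,0,50,0,113,0,0,50,0,113,0,0,50,0,113,0,0,50,0])

```text
time: 5.07
tool_pos: [607.4, -210.5, 70.1]
tcp_rot: [3.14, -0.002, 0.186]
contact_force: [0.3, 0.0, -3.8]
grip_width: 51.6
```

```bash
python3 - <<'E'
from h import *
pic2('p5')
o=bot.get_obs();print(np.round(o['moment'],3),o['contact_force'])
E
```

```text
t 5.0667 pos [ 607.4 -210.5   70.1] rot [ 1.7991e+02 -1.1000e-01  1.0650e+01] grip 51.6 F [ 0.34  0.03 -3.75] -> shift [0. 0. 0.] turn 0
[ 0.039 -0.162 -0.039] [-0.30871736 -0.38860147 -3.22286501]
```

View pics/p5.png

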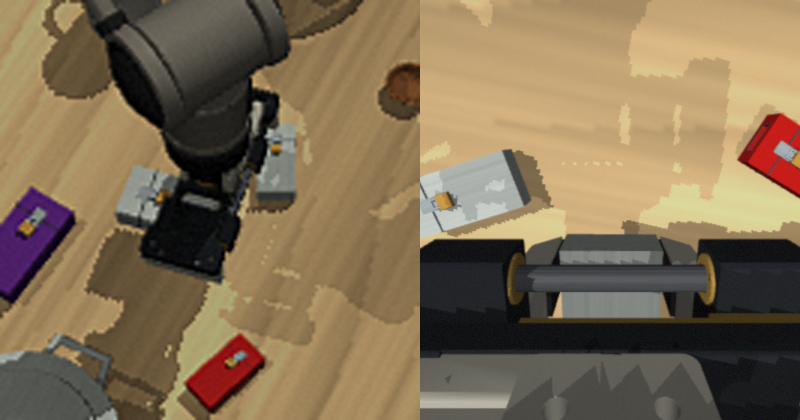

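play_rows(moves=[112,0,0,0,0,112,0,0,0,0,112,0,0,0,0])

```text
time: 5.42
tool_pos: [606.7, -210.2, 69.0]
tcp_rot: [3.141, -0.0, 0.186]
contact_force: [0.9, 0.8, -3.4]
grip_width: 51.8
```

```bash
python3 - <<'E'
from h import *
pic2('p6')
o=bot.get_obs();print(np.round(o['moment'],3),o['contact_force'])
E
```

```text
t 5.4167 pos [ 606.7 -210.2   69. ] rot [ 1.7998e+02 -2.0000e-02  1.0650e+01] grip 51.78 F [ 0.9   0.77 -3.35] -> shift [0. 0. 0.] turn 0
[ 0.11  -0.119 -0.027] [ 0.41320234  0.22197391 -3.55808386]
```

View pics/p6.png

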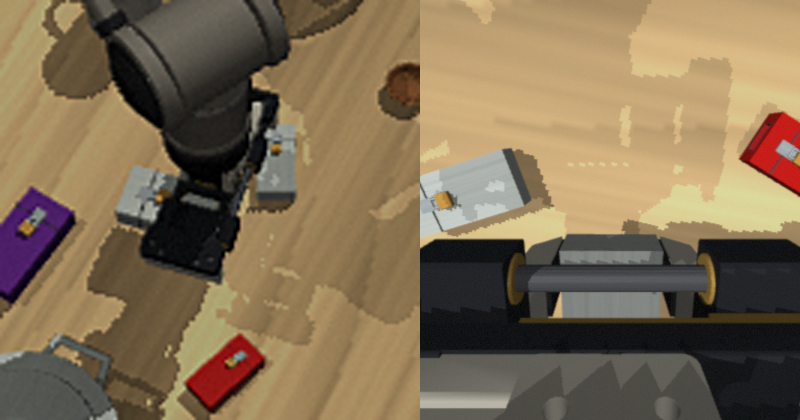

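play_rows(moves=[111,0,0,0,0,111,0,0,0,0,111,0,0,0,0])

```text
time: 5.77
tool_pos: [606.6, -210.2, 68.8]
tcp_rot: [3.142, 0.0, 0.186]
contact_force: [0.8, 0.1, -2.2]
grip_width: 51.7
```

```bash
python3 - <<'E'
from h import *
pic2('p7')
o=bot.get_obs();print(np.round(o['moment'],3),o['contact_force'])
E
```

```text
t 5.7667 pos [ 606.6 -210.2   68.8] rot [179.99   0.    10.65] grip 51.66 F [ 0.79  0.07 -2.19] -> shift [0. 0. 0.] turn 0
[ 0.035  0.109 -0.006] [-0.40842185  0.91980738 -1.72547721]
```

View pics/p7.png

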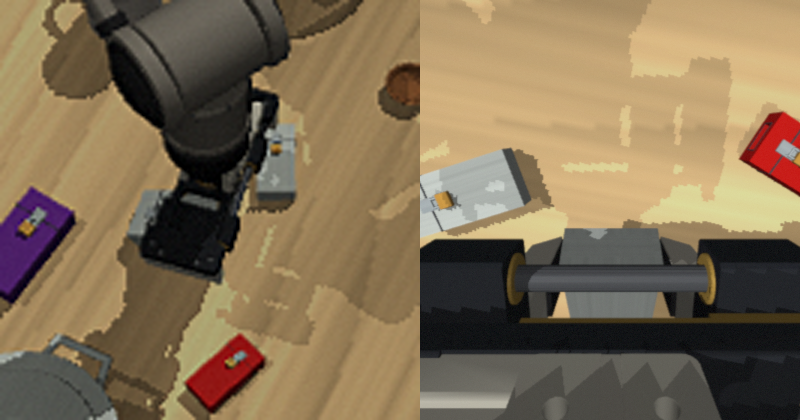

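At 111 counts the tin swung: its end face has come up and the slot end probably rests on the table. I'll firm the grip, lift, and loosen again to let it hang.

play_rows(moves=[120,0,0,0,0,120,0,0,0,0,120,0,0,-20,0,120,0,0,-40,0,120,0,0,-55,0,120,0,0,-55,0])

```text
time: 6.37
tool_pos: [608.4, -210.9, 127.3]
tcp_rot: [3.138, -0.005, 0.186]
contact_force: [0.3, -0.5, -3.8]
grip_width: 52.1
```

play_rows(moves=[112,0,0,0,0,111,0,0,0,0,111,0,0,0,0,111,0,0,0,0,120,0,0,0,0,120,0,0,0,0])

```text
time: 6.87
tool_pos: [606.4, -210.1, 123.1]
tcp_rot: [-3.141, 0.001, 0.186]
contact_force: [0.5, -0.0, -3.0]
grip_width: 51.9
```

```bash
python3 - <<'E'
from h import *
pic2('p8')
o=bot.get_obs();print(np.round(o['moment'],3),o['contact_force'])
E
```

```text
t 6.8667 pos [ 606.4 -210.1  123.1] rot [-1.7997e+02  5.0000e-02  1.0650e+01] grip 51.94 F [ 0.47 -0.02 -2.99] -> shift [0. 0. 0.] turn 0
[ 0.034 -0.111 -0.032] [-0.198029   -0.42879418 -3.37268641]
```

View pics/p8.png

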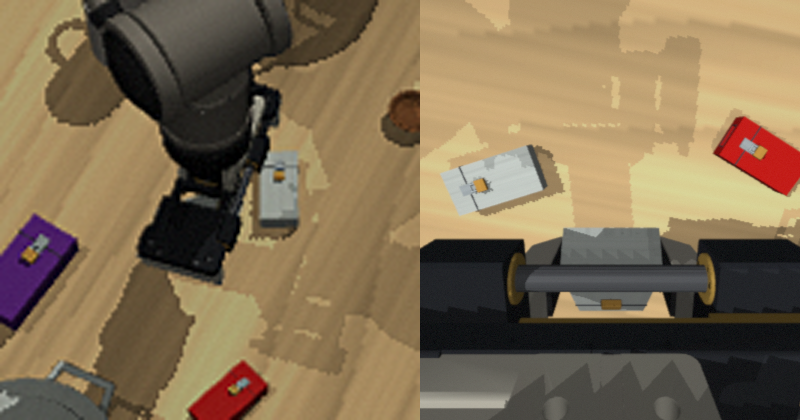

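play_rows(moves=[112,0,0,0,0,111,0,0,0,0,111,0,0,0,0,111,0,0,0,0,111,0,0,0,0,120,0,0,0,0])

```text
time: 7.47
tool_pos: [606.6, -210.2, 123.7]
tcp_rot: [3.141, -0.0, 0.186]
contact_force: [0.1, -0.4, -4.5]
grip_width: 52.0
```

```bash
python3 - <<'E'
from h import *
pic2('p9')
o=bot.get_obs();print(np.round(o['moment'],3),o['contact_force'])
c=load('p9w');a=cv2.resize(c['color'][190:340,180:390],None,fx=3.5,fy=3.5,interpolation=cv2.INTER_CUBIC);cv2.imwrite('pics/p9c.png',cv2.cvtColor(a,cv2.COLOR_RGB2BGR))
E
```

```text
t 7.4667 pos [ 606.6 -210.2  123.7] rot [179.99  -0.    10.65] grip 51.97 F [ 0.08 -0.42 -4.46] -> shift [0. 0. 0.] turn 0
[ 0.108 -0.06   0.019] [-0.64494267  0.02572946 -3.30555665]
```

View pics/p9c.png

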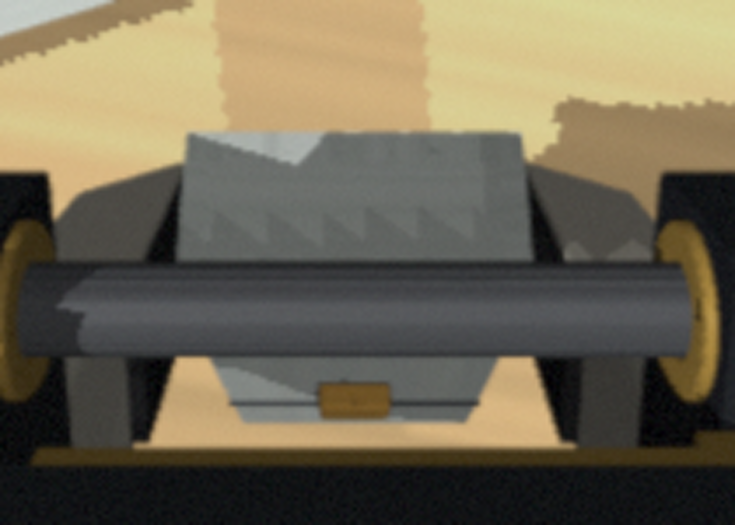

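play_rows(moves=[112,0,0,0,0,111,0,0,0,0,111,-10,0,-30,0,111,-30,0,-65,0,120,-35,0,-80,0,120,-35,0,-80,0])

```text
time: 8.07
tool_pos: [573.0, -217.9, 208.6]
tcp_rot: [3.136, -0.006, 0.185]
contact_force: [1.8, 0.3, -2.2]
grip_width: 51.9
```

```bash
cat >> h.py <<'E'
def look(fn):
    o=bot.get_obs();shift(o['tool_pos']);c=snap('wrist',fn+'w');o2=bot.get_obs();print('mom',np.round(o['moment'],3),np.round(o2['moment'],3))
    a=cv2.resize(c['color'][190:340,180:390],None,fx=3.5,fy=3.5,interpolation=cv2.INTER_CUBIC);cv2.imwrite('pics/'+fn+'.png',cv2.cvtColor(a,cv2.COLOR_RGB2BGR))
def tilt(rowS,wS,rowE,wE):
    # rows/widths in 3.5x crop: slot-end top edge, +x-end back edge
    c=bot_c
    T=np.array(c['T_tool_cam']);P=[]
    for r,w in((rowS,wS),(rowE,wE)):
        d=52*c['fx']/(w/3.5);p=T[:3,:3]@np.array([0,(190+r/3.5-c['cy'])/c['fy']*d,d])+T[:3,3];P.append(p)
    v=P[0]-P[1];print('slotTop',np.round(P[0],1),'endBack',np.round(P[1],1),'theta',np.degrees(np.arctan2(v[2],-v[0]))+13.5)
bot_c=np.load('pics/wrist0.npy',allow_pickle=True).item()
E
python3 -c "
from h import *
tilt(420,227,132,334);look('q1')"
```

```text
slotTop [-69.1  -0.4  69.7] endBack [18.3 -0.3 15.7] theta 45.238346049251675
t 8.0667 pos [ 573.  -217.9  208.6] rot [179.69  -0.35  10.61] grip 51.85 F [ 1.79  0.28 -2.2 ] -> shift [0. 0. 0.] turn 0
mom [-0.01  -0.016 -0.043] [ 0.096 -0.02  -0.03 ]
```

View pics/q1.png

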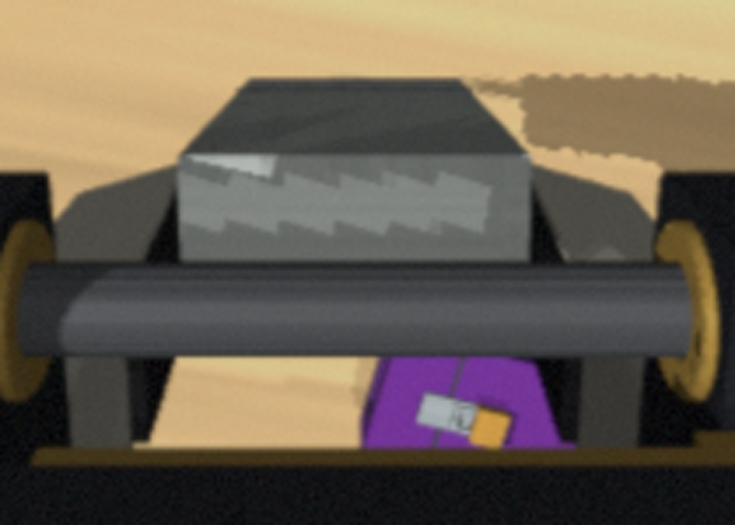

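```bash
python3 -c "
from h import *
tilt(80,213,155,350)
print('(subtract 13.5 for back-edge)')
# colander rim from top view ellipse of whole & current pose
c=load('top0');a=cv2.resize(c['color'][185:285,160:285],None,fx=6,fy=6,interpolation=cv2.INTER_CUBIC);cv2.imwrite('pics/col.png',cv2.cvtColor(a,cv2.COLOR_RGB2BGR))
"
```

```text
slotTop [  2.1  -0.4 104.4] endBack [17.3 -0.3  7.9] theta 94.56977478460949
(subtract 13.5 for back-edge)
```

View pics/col.png

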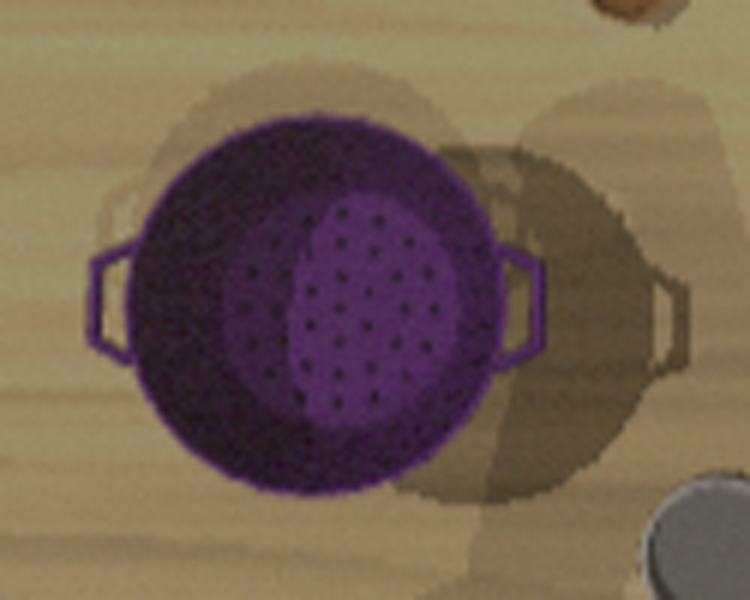

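The tin now hangs about 81° slot-down, about 105 mm below the TCP. I'll carry it gently over to the colander.

```bash
python3 -c "
from h import *
shift([521,191.5,208])"
```

```text
t 8.1167 pos [ 572.8 -217.2  205.8] rot [179.83  -0.21  10.61] grip 51.95 F [ 0.18  0.4  -3.27] -> shift [  24.4 -411.3   -3.3] turn 0
```

play_rows(moves=[120,0,-4,0,0,120,1,-12,0,0,120,2,-24,0,0,120,3,-40,0,0,120,4,-60,0,0,120,5,-80,0,0,120,6,-100,0,0,120,7,-120,0,0])

```text
time: 8.78
tool_pos: [556.2, -94.6, 203.0]
tcp_rot: [-3.141, 0.001, 0.187]
contact_force: [0.4, -0.5, -3.5]
grip_width: 51.9
```

play_rows(moves=[120,1,-20,0,0,120,2,-40,0,0,120,3,-60,0,0,120,5,-80,0,0,120,6,-100,0,0,120,7,-120,0,0,120,8,-140,0,0,120,9,-160,0,0])

```text
time: 9.45
tool_pos: [534.9, 64.1, 203.0]
tcp_rot: [-3.141, 0.001, 0.187]
contact_force: [-0.4, 0.8, -3.7]
grip_width: 52.1
```

```bash
python3 -c "
from h import *
shift([521,191.5,208])"
```

```text
t 9.45 pos [534.9  64.1 203. ] rot [-1.7997e+02  8.0000e-02  1.0730e+01] grip 52.06 F [-0.37  0.83 -3.71] -> shift [  10.  -127.8   -4.9] turn 0
```

play_rows(moves=[120,1,-20,0,0,120,2,-40,0,0,120,4,-60,0,0,120,6,-80,0,0,120,8,-100,0,0,120,9,-116,0,0,120,10,-125,0,0,120,10,-127,0,0])

```text
time: 10.12
tool_pos: [521.3, 190.6, 203.2]
tcp_rot: [-3.141, 0.001, 0.189]
contact_force: [-0.1, 0.8, -3.8]
grip_width: 51.8
```

play_rows(moves=[120,0,0,4,0,120,0,0,12,0,120,0,0,22,0,120,0,0,30,0,120,0,0,34,0,120,0,0,34,0])

```text
time: 10.62
tool_pos: [521.8, 187.5, 168.0]
tcp_rot: [3.141, 0.003, 0.185]
contact_force: [-0.2, 0.3, -2.2]
grip_width: 52.1
```

```bash
python3 -c "
from h import *
look('q2'); snap('scene','s2'); t=snap('top','t2')
s=load('s2')
a=cv2.resize(s['color'][70:230,200:400],(560,448),interpolation=cv2.INTER_CUBIC)
cv2.imwrite('pics/s2c.png',cv2.cvtColor(a,cv2.COLOR_RGB2BGR))
"
```

```text
t 10.6167 pos [521.8 187.5 168. ] rot [179.99   0.18  10.6 ] grip 52.14 F [-0.16  0.26 -2.24] -> shift [0. 0. 0.] turn 0
mom [ 0.037 -0.021 -0.024] [0.058 0.007 0.066]
```

View pics/s2c.png

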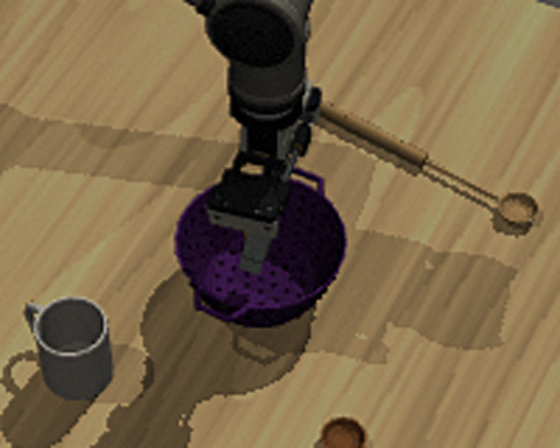

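View pics/t2.png

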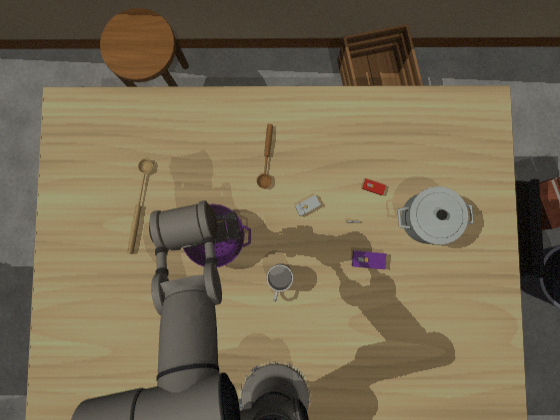

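View pics/q2w.png

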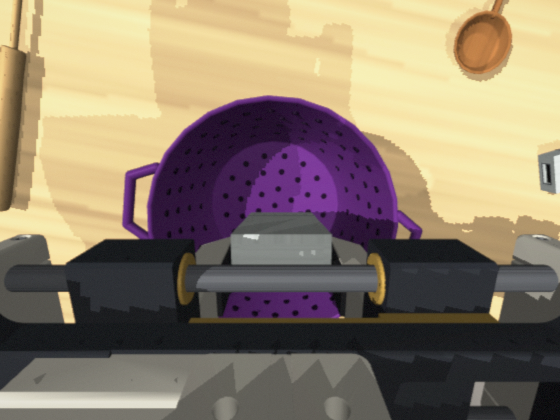

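A small object shows at top-view (353,221), where the tin lay. I'll zoom in on it.

```bash
python3 -c "
from h import *
t=load('t2');s=load('s2')
a=cv2.resize(t['color'][200:240,325:385],(600,400),interpolation=cv2.INTER_CUBIC)
p=ray(t,353,221,3);u,v=map(int,proj(s,p));print(p,u,v)
b=cv2.resize(s['color'][v-25:v+25,u-25:u+25],(400,400),interpolation=cv2.INTER_CUBIC)
cv2.imwrite('pics/key.png',cv2.cvtColor(np.hstack([a[:, 100:500],b]),cv2.COLOR_RGB2BGR))
for n in ['p8s','p9s']: pass
for n in ['p1s','p8s']:
  try:
    q=load(n);cv2.imwrite('pics/k_'+n+'.png',cv2.cvtColor(cv2.resize(q['color'][v-25:v+25,u-25:u+25],(400,400)),cv2.COLOR_RGB2BGR))
  except Exception as e: print(e)
"
```

```text
[ 564.04064305 -258.46913305    3.        ] 236 285
```

View pics/key.png

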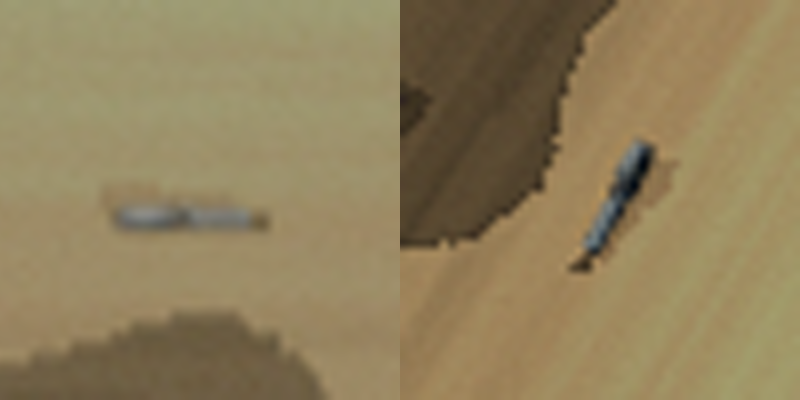

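The key already dropped out, during the swing at the tin's own place, onto the table around (564,-258). That is a slip on my part. My plan to mend it:

1. Lay the tin on its back nearby.
2. Slide the key back in through the slot.
3. Do the slot-down shaking over the colander as asked.

First I need positions for a free spot.

```bash
python3 -c "
from h import *
t=load('t2');hsv=cv2.cvtColor(t['color'],cv2.COLOR_RGB2HSV)
H,S,V=[hsv[...,i] for i in range(3)]
def box(m,z):
    n,l,st,ce=cv2.connectedComponentsWithStats(m.astype(np.uint8));i=1+np.argmax(st[1:,4])
    p=np.argwhere(l==i)[:,::-1];w=np.array([ray(t,u,v,z)[:2] for u,v in p],np.float32);return cv2.minAreaRect(w),cv2.boxPoints(cv2.minAreaRect(w)).round()
R=np.zeros(H.shape,bool);R[170:205,355:395]=1;print('red',box(R&((H<8)|(H>172))&(S>150),20))
R[:]=0;R[240:280,340:400]=1;print('purple',box(R&(H>120)&(H<160)&(S>90),25))
R[:]=0;R[214:228,343:364]=1;print('key',box(R&(S<60),3))
print('bowl spoon',ray(t,265,181,10))
"
```

```text
red (((675.747802734375, -325.0032958984375), (69.3414306640625, 34.794456481933594), 71.14274597167969), array([[ 648., -352.],
       [ 681., -363.],
       [ 703., -298.],
       [ 670., -287.]], dtype=float32))
purple (((438.0769348144531, -303.6336975097656), (105.66608428955078, 49.45933151245117), 85.05028533935547), array([[ 409., -354.],
       [ 458., -358.],
       [ 467., -253.],
       [ 418., -249.]], dtype=float32))
key (((562.3853759765625, -258.44287109375), (39.641517639160156, 3.3107125759124756), 89.947021484375), array([[ 561., -278.],
       [ 564., -278.],
       [ 564., -239.],
       [ 561., -239.]], dtype=float32))
bowl spoon [696.96321756  32.48029552  10.        ]
```

```bash
python3 -c "
from h import *
shift([597,-237,125])"
```

```text
t 10.7667 pos [522.8 188.  169.8] rot [ 1.800e+02 -3.000e-02  1.063e+01] grip 51.66 F [ 0.11  0.21 -2.49] -> shift [ -5.5 431.4  44.9] turn 0
```

play_rows(moves=[125,0,0,-20,0,125,0,5,-40,0,125,0,25,-45,0,125,0,55,-45,0,125,-1,90,-45,0,125,-2,127,-45,0,125,-2,164,-45,0,125,-3,200,-45,0])

```text
time: 11.43
tool_pos: [557.0, -10.8, 215.5]
tcp_rot: [3.141, -0.002, 0.186]
contact_force: [1.5, 1.0, -3.2]
grip_width: 51.6
```

play_rows(moves=[125,0,37,5,0,125,-1,74,10,0,125,-1,111,20,0,125,-2,148,35,0,125,-2,185,55,0,125,-2,212,75,0,125,-2,226,88,0,125,-2,230,90,0])

```text
time: 12.1
tool_pos: [595.9, -238.0, 121.8]
tcp_rot: [-3.14, 0.003, 0.183]
contact_force: [0.1, 1.0, -4.1]
grip_width: 51.7
```

```bash
python3 -c "
from h import *
shift([597,-237,112])
look('q3')"
```

```text
t 12.1 pos [ 595.9 -238.   121.8] rot [-179.9     0.18   10.47] grip 51.73 F [ 0.12  1.02 -4.07] -> shift [ 1.3 -0.8  9.8] turn 0
t 12.1 pos [ 595.9 -238.   121.8] rot [-179.9     0.18   10.47] grip 51.73 F [ 0.12  1.02 -4.07] -> shift [0. 0. 0.] turn 0
mom [ 0.084 -0.039 -0.008] [-0.006 -0.002  0.021]
```

View pics/q3w.png

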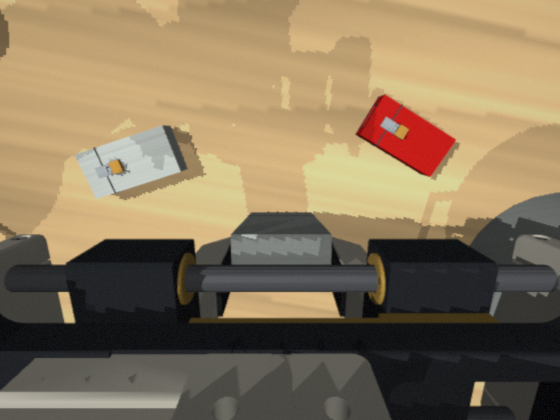

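play_rows(moves=[114,0,0,10,0,112,0,0,18,0,112,8,0,20,0,112,17,0,21,0,112,25,0,23,0,112,32,0,25,0,112,39,0,28,0,112,46,0,31,0])

```text
time: 12.82
tool_pos: [643.8, -225.8, 95.3]
tcp_rot: [3.14, -0.003, 0.187]
contact_force: [-0.6, 1.0, 3.4]
grip_width: 51.7
```

```bash
python3 -c "
from h import *
look('q4')"
```

```text
t 12.8167 pos [ 643.8 -225.8   95.3] rot [ 1.7991e+02 -1.5000e-01  1.0730e+01] grip 51.69 F [-0.65  1.04  3.41] -> shift [0. 0. 0.] turn 0
mom [0.002 0.477 0.045] [ 0.089 -0.022  0.079]
```

View pics/q4w.png

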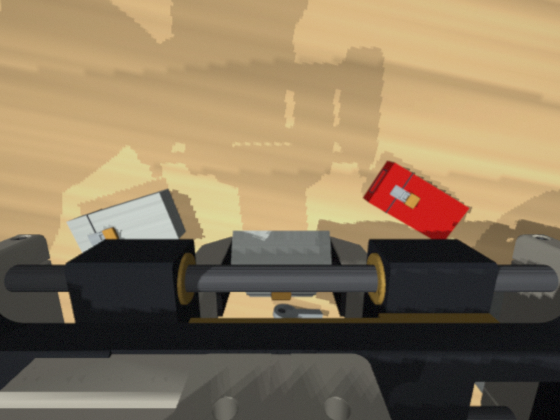

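play_rows(moves=[112,7,0,5,0,112,13,0,9,0,112,19,0,14,0,112,24,0,19,0,112,29,0,25,0,112,33,0,32,0,112,37,0,40,0,112,40,0,46,0])

```text
time: 13.53
tool_pos: [683.7, -218.5, 48.6]
tcp_rot: [3.14, -0.004, 0.187]
contact_force: [3.8, 0.6, 3.8]
grip_width: 52.1
```

```bash
python3 -c "
from h import *
look('q5')"
```

```text
t 13.5333 pos [ 683.7 -218.5   48.6] rot [179.89  -0.25  10.72] grip 52.07 F [3.85 0.59 3.8 ] -> shift [0. 0. 0.] turn 0
mom [ 0.079 -0.339 -0.021] [-0.094 -0.216  0.103]
```

View pics/q5w.png

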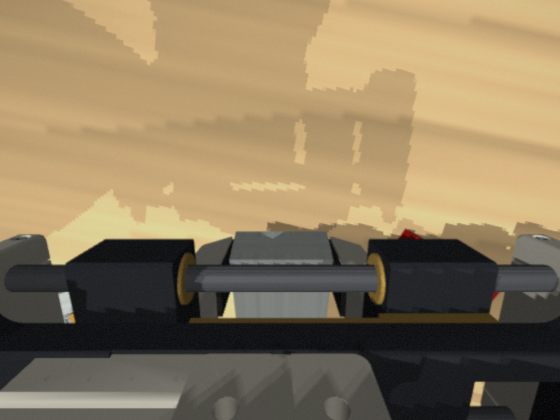

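play_rows(moves=[112,2,0,6,0,112,4,0,11,0,112,5,0,15,0,112,5,0,16,0,112,5,0,16,0])

```text
time: 14.0
tool_pos: [686.1, -218.4, 30.9]
tcp_rot: [-3.141, 0.001, 0.186]
contact_force: [2.2, 0.5, -0.7]
grip_width: 51.9
```

```bash
python3 -c "
from h import *
look('q6')"
```

```text
t 14.0 pos [ 686.1 -218.4   30.9] rot [-1.7996e+02  7.0000e-02  1.0650e+01] grip 51.89 F [ 2.2   0.54 -0.73] -> shift [0. 0. 0.] turn 0
mom [ 0.11  -0.143 -0.088] [ 0.101 -0.141 -0.067]
```

View pics/q6.png

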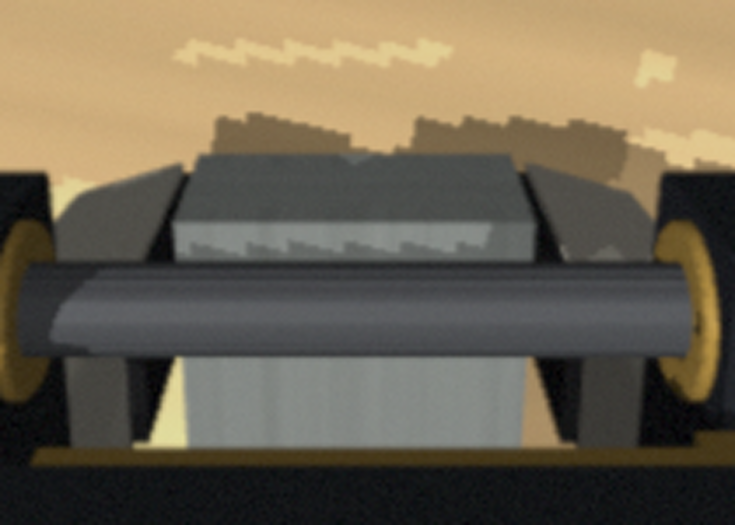

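play_rows(moves=[112,0,0,3,0,105,0,0,3,0,95,0,0,3,0,85,0,0,-5,0,80,0,0,-35,0,80,-10,2,-70,0,80,-40,8,-100,0,80,-75,15,-120,0])

```text
time: 14.72
tool_pos: [617.0, -247.0, 155.1]
tcp_rot: [3.138, -0.004, 0.188]
contact_force: [0.1, -0.7, 1.1]
grip_width: 62.9
```

```bash
python3 -c "
from h import *
shift([500,-262,150])"
```

```text
t 14.7167 pos [ 617.  -247.   155.1] rot [179.81  -0.23  10.78] grip 62.92 F [ 0.12 -0.7   1.07] -> shift [-117.8   -7.1    4.6] turn 0
```

play_rows(moves=[80,-40,-2,2,0,80,-80,-5,3,0,80,-112,-7,4,0,80,-118,-7,4,0,80,-118,-7,4,0])

```text
time: 15.13
tool_pos: [497.1, -262.6, 148.6]
tcp_rot: [3.141, -0.0, 0.184]
contact_force: [0.7, 0.2, 0.1]
grip_width: 63.0
```

```bash
python3 -c "
from h import *
look('q7');print(np.degrees(bot.get_obs()['joint_positions']).round(1))"
```

```text
t 15.1333 pos [ 497.1 -262.6  148.6] rot [179.97  -0.    10.52] grip 62.98 F [0.7  0.16 0.11] -> shift [0. 0. 0.] turn 0
mom [ 0.031 -0.018 -0.008] [-0.005  0.001  0.017]
[-35.6  29.   89.2   0.   61.6  43.9]
```

View pics/q7w.png

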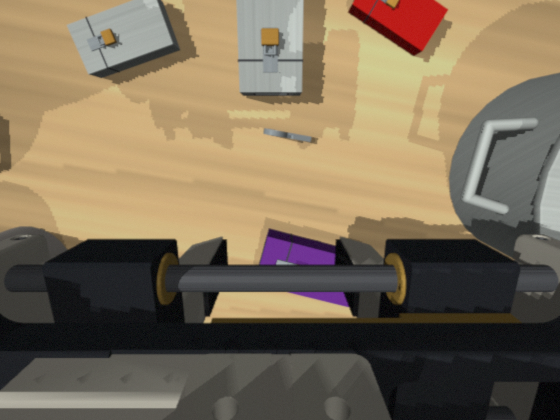

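```bash
python3 -c "
from h import *
o=bot.get_obs();c=load('q7w')
a=cv2.resize(c['color'][0:160,200:340],(700,800)[::1],interpolation=cv2.INTER_CUBIC)[0:800]
a=cv2.resize(c['color'][20:160,200:340],(600,600),interpolation=cv2.INTER_CUBIC)
cv2.imwrite('pics/q7k.png',cv2.cvtColor(a,cv2.COLOR_RGB2BGR))
for u,v in((265,131),(315,140),(240,95),(302,95)): print(u,v,wray(c,u,v,3 if v>100 else 0,o),wray(c,u,v,10,o)[:2])
"
```

```text
265 131 [ 564.86442732 -235.14687714    3.        ] [ 564.88764046 -235.51566179]
315 140 [ 565.42037615 -282.70946944    3.        ] [ 565.42972338 -281.89199639]
240 95 [ 591.98582064 -207.13462139    0.        ] [ 591.06251695 -208.64340514]
302 95 [ 602.36658441 -262.86561537    0.        ] [ 601.07732608 -262.40970592]
```

View pics/q7k.png

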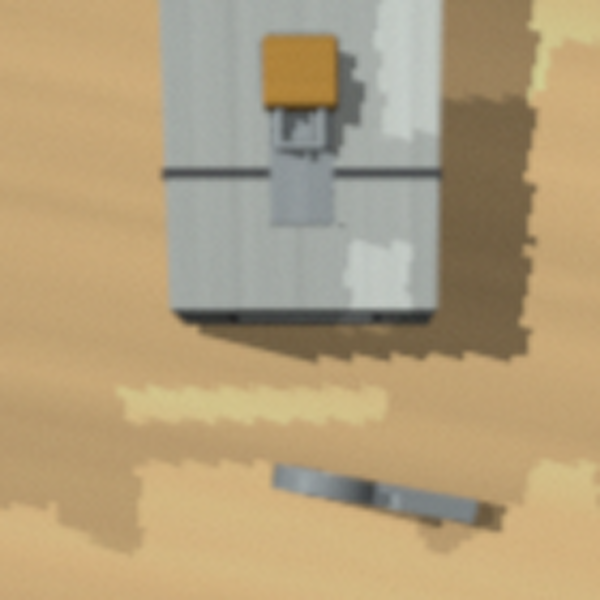

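```bash
python3 -c "
from h import *
shift([582.5,-247,60])"
```

```text
t 15.1833 pos [ 498.8 -262.6  148.7] rot [ 1.7992e+02 -8.0000e-02  1.0570e+01] grip 63.1 F [ 0.79 -0.08  0.03] -> shift [85.  -0.2 88.8] turn 0
```

play_rows(moves=[150,30,0,15,0,255,60,0,40,0,255,80,0,65,0,255,85,0,80,0,255,85,0,85,0,255,85,0,85,0])

```text
time: 15.68
tool_pos: [581.7, -245.4, 60.7]
tcp_rot: [-3.14, 0.003, 0.187]
contact_force: [-0.6, 0.5, 0.3]
grip_width: 27.1
```

```bash
python3 -c "
from h import *
o=bot.get_obs();shift([582.5,-247,35]);c=snap('wrist','q8');snap('scene','s8')
s=load('s8');u,v=map(int,proj(s,[575,-247,10]))
a=cv2.resize(s['color'][v-50:v+50,u-60:u+60],(720,600),interpolation=cv2.INTER_CUBIC)
cv2.imwrite('pics/s8c.png',cv2.cvtColor(a,cv2.COLOR_RGB2BGR))
"
```

```text
t 15.6833 pos [ 581.7 -245.4   60.7] rot [-1.7988e+02  1.7000e-01  1.0730e+01] grip 27.08 F [-0.59  0.5   0.33] -> shift [ 0.6  1.7 25.7] turn 0
```

View pics/s8c.png

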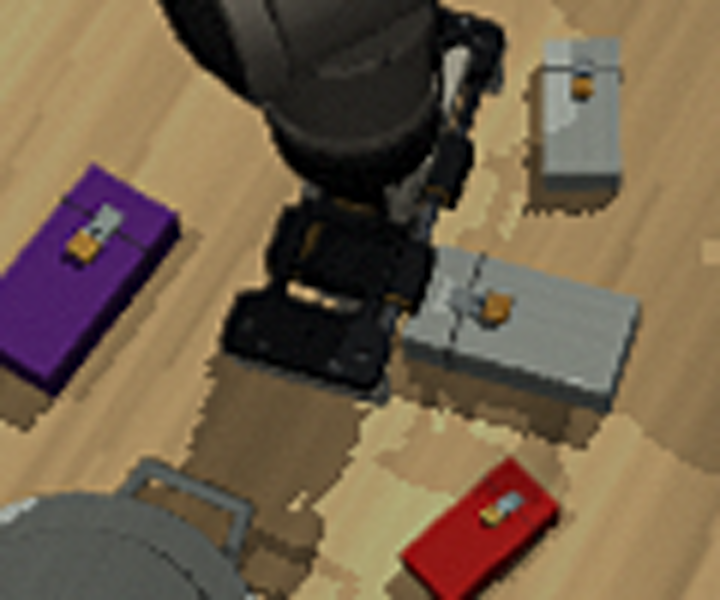

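View pics/q8.png

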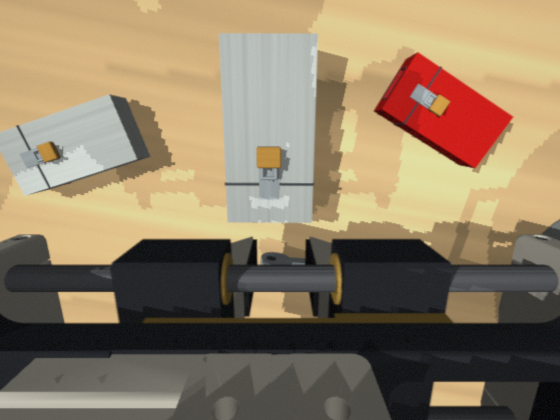

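```bash
python3 -c "
from h import *
o=bot.get_obs();c=load('q8')
print('tin end',wray(c,272,222,25,o));print('key top edge',wray(c,270,254,22,o),wray(c,270,258,12,o));shift([582.5,-247,36])
a=cv2.resize(c['color'][215:275,230:345],(805,420),interpolation=cv2.INTER_CUBIC)
cv2.imwrite('pics/q8c.png',cv2.cvtColor(a,cv2.COLOR_RGB2BGR))"
```

```text
tin end [ 595.26127923 -238.30144199   25.        ]
key top edge [ 572.53589693 -240.96322422   22.        ] [ 565.23790046 -241.88870168   12.        ]
t 15.7833 pos [ 582.1 -246.6   63.3] rot [ 1.7996e+02 -2.0000e-02  1.0650e+01] grip 19.51 F [-1.11 -1.27  0.69] -> shift [ 0.3  0.4 27.3] turn 0
```

View pics/q8c.png

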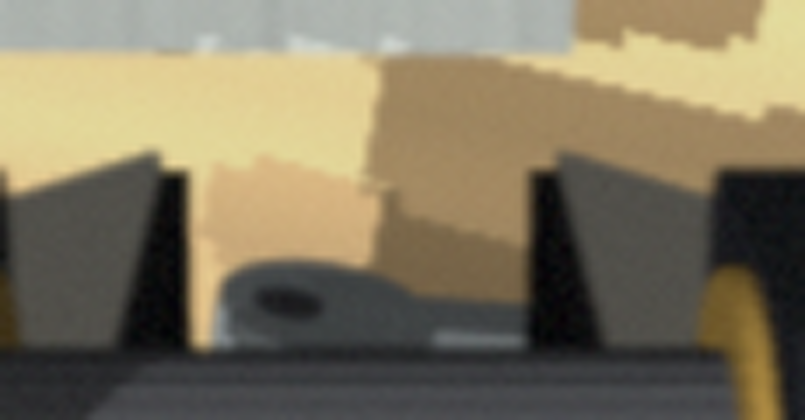

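play_rows(moves=[255,0.5,0,12,0,255,0.5,0,22,0,255,0.5,0,25,0,255,-5,0,25,0,255,-12,0,25,0,255,-20,0,25,0,255,-25,0,25,0])

```text
time: 16.37
tool_pos: [556.4, -251.2, 37.9]
tcp_rot: [3.141, 0.0, 0.186]
contact_force: [0.4, -1.1, 0.5]
grip_width: 0.0
```

play_rows(moves=[255,-3,0,0,0,255,-3,0,-30,0,200,-10,0,-65,0,150,-40,0,-80,0,120,-60,0,-80,0])

```text
time: 16.78
tool_pos: [499.3, -263.3, 121.8]
tcp_rot: [3.136, -0.005, 0.187]
contact_force: [0.5, -1.1, -0.4]
grip_width: 16.1
```

```bash
cat > wl.py <<'E'
from h import *
import sys
o=bot.get_obs();shift(o['tool_pos']);c=snap('wrist',sys.argv[1])
E
python3 wl.py q9
```

```text
t 16.7833 pos [ 499.3 -263.3  121.8] rot [179.66  -0.3   10.7 ] grip 16.06 F [ 0.49 -1.1  -0.39] -> shift [0. 0. 0.] turn 0
```

View pics/q9.png

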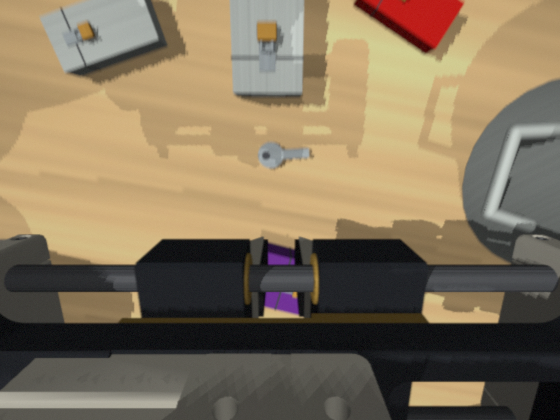

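The key has toppled flat, with its bow at (271,155) and the blade pointing right to (313,153). Measuring it for the grasp.

```bash
python3 -c "
from h import *
o=bot.get_obs();c=load('q9')
hsv=cv2.cvtColor(c['color'],cv2.COLOR_RGB2HSV);m=np.zeros(hsv.shape[:2],np.uint8);m[138:175,250:325]=(hsv[138:175,250:325,1]<60)
n,l,st,ce=cv2.connectedComponentsWithStats(m);i=1+np.argmax(st[1:,4]);p=np.argwhere(l==i)[:,::-1];print(st[i])
w=np.array([wray(c,u,v,4,o)[:2] for u,v in p],np.float32);r=cv2.minAreaRect(w);print(r,cv2.boxPoints(r).round(1))
# bow: points leftmost
pl=p[p[:,0]<284];w2=np.array([wray(c,u,v,4,o)[:2] for u,v in pl],np.float32);(cc,rr)=cv2.minEnclosingCircle(w2);print('bow',cc,rr)
tip=w[np.argsort(w[:,1])[:6]].mean(0);print('tip',tip,'axis yaw',np.degrees(np.arctan2(tip[1]-cc[1],tip[0]-cc[0])))
# tin
for u,v,z in((233,96,0),(302,96,0)): print(wray(c,u,v,z,o))
a=cv2.resize(c['color'][80:180,220:330],(770,700),interpolation=cv2.INTER_CUBIC)[:590]
cv2.imwrite('pics/q9c.png',cv2.cvtColor(a,cv2.COLOR_RGB2BGR))"
```

```text
[258 142  52  27 832]
((544.6100463867188, -255.9272003173828), (21.783361434936523, 43.40886306762695), 10.598531723022461) [[ 529.9 -236.6]
 [ 537.9 -279.3]
 [ 559.3 -275.3]
 [ 551.3 -232.6]]
bow (543.0852661132812, -245.4114990234375) 11.599454879760742
tip [ 549.0796  -276.87268] axis yaw -79.21268
[ 5.83744084e+02 -2.06346222e+02  2.84217094e-14]
[ 5.94182174e+02 -2.62060535e+02 -2.84217094e-14]
```

View pics/q9c.png

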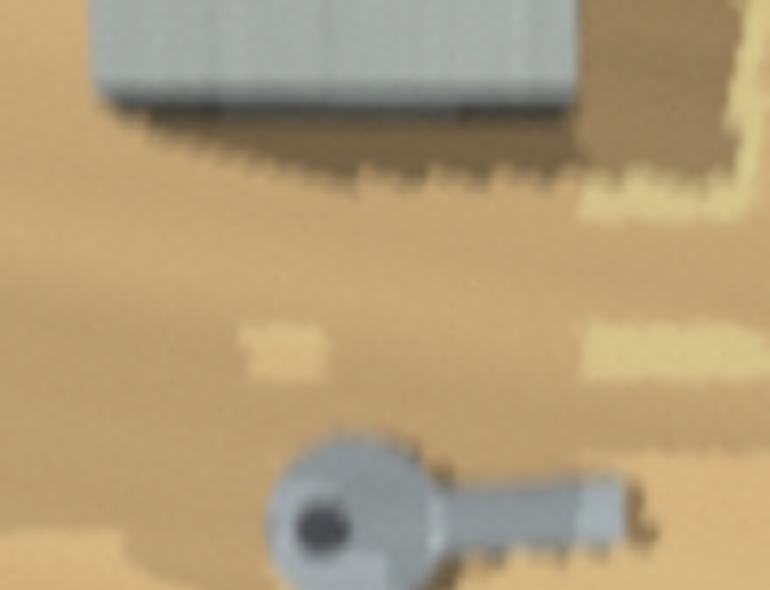

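```bash
python3 -c "
from h import *
shift([541.9,-239.5,60],-79.4)"
```

```text
t 16.8333 pos [ 495.3 -263.   119.8] rot [ 1.7988e+02 -1.0000e-02  1.0620e+01] grip 19.97 F [-2.51 -0.38 -0.98] -> shift [ 50.1 -14.6  59.8] turn 90.02
```

play_rows(moves=[165,6,-2,0,7,165,12,-4,5,14,165,18,-6,10,21,165,25,-8,15,28,165,31,-10,20,35,165,37,-11,25,42,165,43,-13,30,49,165,50,-14.6,35,56])

```text
time: 17.5
tool_pos: [545.1, -238.3, 82.3]
tcp_rot: [3.142, -0.0, -0.798]
contact_force: [-0.1, -0.0, 0.8]
grip_width: 32.5
```

play_rows(moves=[165,0,0,5,7,165,0,0,10,14,165,0,0,15,21,165,0,0,20,28,165,0,0,22,34,165,0,0,22,34,165,0,0,22,34])

```text
time: 18.08
tool_pos: [545.0, -238.4, 60.5]
tcp_rot: [3.142, -0.0, -1.382]
contact_force: [-0.2, -0.2, -0.2]
grip_width: 32.3
```

```bash
python3 wl.py r1; python3 -c "
from h import *
shift([541.9,-239.5,23.5],-79.4)"
```

```text
t 18.0833 pos [ 545.  -238.4   60.5] rot [180.    -0.   -79.17] grip 32.29 F [-0.19 -0.2  -0.2 ] -> shift [0. 0. 0.] turn 0
t 18.1333 pos [ 545.1 -238.5   60.7] rot [-1.7999e+02 -2.0000e-02 -7.9160e+01] grip 32.33 F [ 0.14 -0.24 -0.07] -> shift [ 0.4  3.4 37.2] turn 0.24
```

View pics/r1.png

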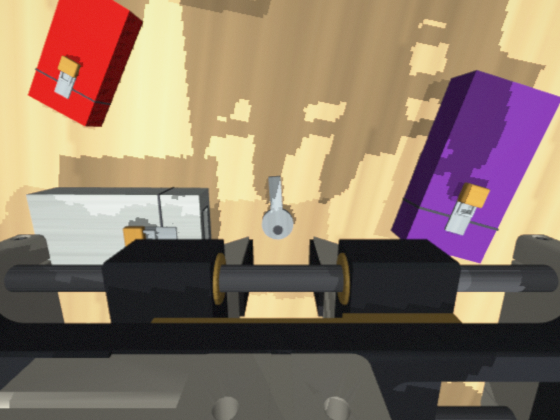

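```bash
python3 -c "
from h import *
from scipy.spatial.transform import Rotation as Ro
o=bot.get_obs();c=load('r1');R=Ro.from_euler('xyz',o['tcp_rot']).as_matrix()
for n,u,v,z in(('bow',278,223,4),('tip',274.5,178,4),('tin',210,236,25),('tinfar',209,189,25)):
  w=wray(c,u,v,z,o);print(n,w.round(1),'tool',(R.T@(w-o['tool_pos'])).round(1))
"
```

```text
bow [ 548.2 -246.2    4. ] tool [ 8.2 -1.5 56.7]
tip [ 556.2 -276.5    4. ] tool [39.4 -3.7 56.7]
tin [ 589.2 -236.5   25. ] tool [  6.3 -43.7  35.7]
tinfar [ 593.6 -265.9   25. ] tool [ 36.1 -42.4  35.8]
```

play_rows(moves=[165,2,-1.5,15,-4,165,2,-1.5,28,-4,165,2,-1.5,34,-4,165,2,-1.5,35.5,-4,165,2,-1.5,35.5,-4])

```text
time: 18.55
tool_pos: [546.8, -240.0, 25.0]
tcp_rot: [3.141, 0.0, -1.314]
contact_force: [-0.3, 0.1, -0.1]
grip_width: 32.5
```

```bash
python3 wl.py r2; python3 -c "
from h import *
c=load('r2');a=cv2.resize(c['color'][160:270,220:340],(655,600),interpolation=cv2.INTER_CUBIC)
cv2.imwrite('pics/r2c.png',cv2.cvtColor(a,cv2.COLOR_RGB2BGR))
o=bot.get_obs();shift([o['tool_pos'][0],o['tool_pos'][1],23.3])"
```

```text
t 18.55 pos [ 546.8 -240.    25. ] rot [ 1.7998e+02  2.0000e-02 -7.5300e+01] grip 32.52 F [-0.32  0.11 -0.06] -> shift [0. 0. 0.] turn 0
t 18.6 pos [ 547.1 -240.2   25.4] rot [-1.7998e+02 -2.0000e-02 -7.5310e+01] grip 31.95 F [0.65 0.02 1.02] -> shift [-0.   0.   2.1] turn 0
```

View pics/r2c.png

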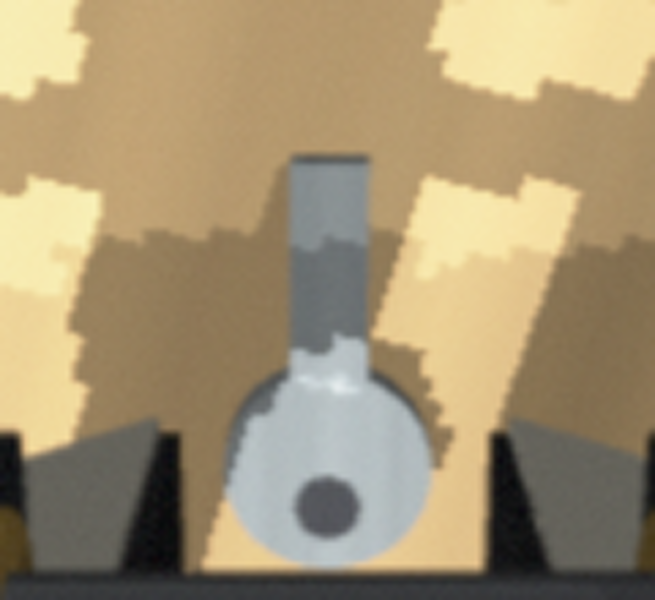

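```bash
python3 -c "
from h import *
from scipy.spatial.transform import Rotation as Ro
o=bot.get_obs();c=load('r2');R=Ro.from_euler('xyz',o['tcp_rot']).as_matrix()
for n,u,v,z in(('bow',280.4,247,5),('rear',280,264,5),('tip',280.5,188.7,5)):
  w=wray(c,u,v,z,o);print(n,w.round(1),'tool',(R.T@(w-o['tool_pos'])).round(1))
"
```

```text
bow [ 548.3 -245.3    5. ] tool [ 5.2  0.2 20.4]
rear [ 545.8 -235.     5. ] tool [-5.4 -0.  20.4]
tip [ 556.8 -278.1    5. ] tool [39.1  0.3 20.5]
```

play_rows(moves=[165,0,0,1.5,0,190,0,0,2,0,230,0,0,2,0,230,0,0,2,0,230,0,0,2,0,230,0,0,-20,0,230,0,0,-45,0,230,0,0,-50,0])

```text
time: 19.27
tool_pos: [548.7, -241.1, 78.6]
tcp_rot: [-3.137, -0.004, -1.315]
contact_force: [0.7, -0.8, 0.5]
grip_width: 19.7
```

```bash
python3 wl.py r3; python3 -c "
from h import *
c=load('r3');a=cv2.resize(c['color'][100:270,200:360],(565,600),interpolation=cv2.INTER_CUBIC)
cv2.imwrite('pics/r3c.png',cv2.cvtColor(a,cv2.COLOR_RGB2BGR))"
```

```text
t 19.2667 pos [ 548.7 -241.1   78.6] rot [-179.76   -0.25  -75.34] grip 19.71 F [ 0.74 -0.79  0.46] -> shift [0. 0. 0.] turn 0
```

View pics/r3c.png

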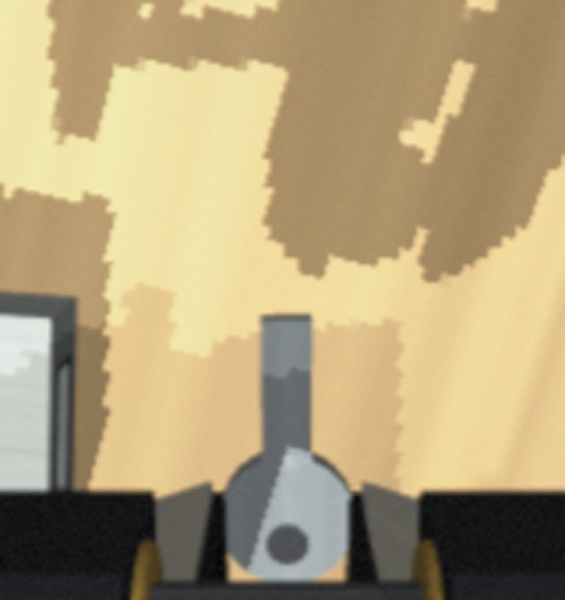

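```bash
python3 -c "
from h import *
shift([525,-249,65],9.5)"
```

```text
t 19.3167 pos [ 548.6 -241.    78.2] rot [-179.76   -0.25  -75.35] grip 19.58 F [0.76 0.27 0.47] -> shift [ 1.7 24.9 13.1] turn -84.85
```

play_rows(moves=[230,0,6,0,-7,230,0,12,0,-14,230,0,18,0,-21,230,1,24,0,-28,230,2,25,0,-35,230,2,25,2,-42,230,2,25,5,-49,230,2,25,8,-56])

```text
time: 19.98
tool_pos: [522.8, -248.1, 66.0]
tcp_rot: [-3.141, 0.001, -0.332]
contact_force: [0.2, 0.7, -0.0]
grip_width: 19.5
```

play_rows(moves=[230,0,0,0,-7,230,0,0,2,-14,230,0,0,4,-21,230,0,0,5,-28,230,0,0,5,-28.8,230,0,0,5,-28.8,230,0,0,5,-28.8])

```text
time: 20.57
tool_pos: [523.1, -248.2, 61.6]
tcp_rot: [-3.141, 0.0, 0.162]
contact_force: [-0.0, -0.0, -0.2]
grip_width: 19.4
```

```bash
python3 wl.py r4; python3 -c "
from h import *
c=load('r4');a=cv2.resize(c['color'][80:270,190:370],(758,800)[:2],interpolation=cv2.INTER_CUBIC)
a=cv2.resize(c['color'][120:270,190:370],(720,600),interpolation=cv2.INTER_CUBIC)
cv2.imwrite('pics/r4c.png',cv2.cvtColor(a,cv2.COLOR_RGB2BGR))"
```

```text
t 20.5667 pos [ 523.1 -248.2   61.6] rot [-1.7998e+02  2.0000e-02  9.2600e+00] grip 19.43 F [-0.04 -0.02 -0.19] -> shift [0. 0. 0.] turn 0
```

View pics/r4c.png

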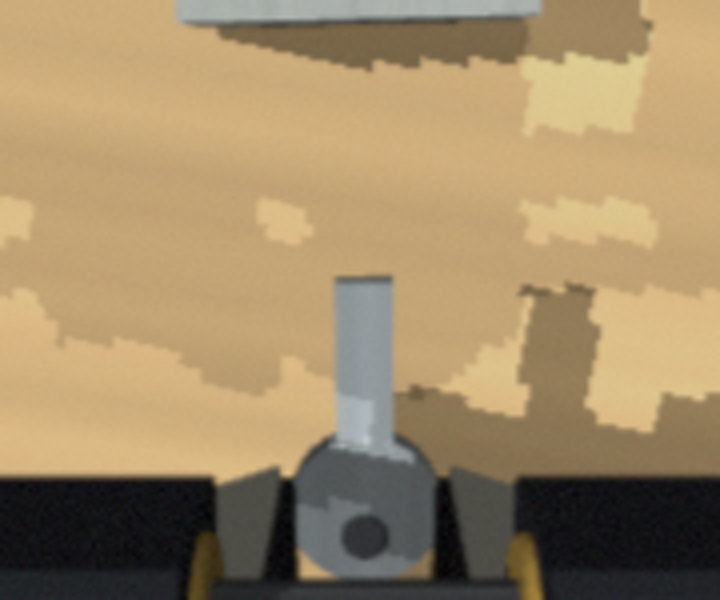

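```bash
python3 -c "
from h import *
from scipy.spatial.transform import Rotation as Ro
o=bot.get_obs();c=load('r4');R=Ro.from_euler('xyz',o['tcp_rot']).as_matrix()
P={}
for n,u,v,z in(('L',234.5,125,25),('Rr',325.3,123,25)):
  w=wray(c,u,v,z,o);P[n]=R.T@(w-o['tool_pos']);print(n,w.round(1),'tool',P[n].round(1))
d=P['Rr']-P['L'];print('mid',(P['L']+P['Rr'])/2,'len',np.linalg.norm(d),'turn needed',np.degrees(np.arctan2(-d[0],d[1])))
h=o['tool_pos'][2]-20.5
for n,u,v in(('tip',281,190),('bowc',281.3,247)):
  w=wray(c,u,v,h+2,o);print(n,w.round(1),(R.T@(w-o['tool_pos'])).round(1))
"
```

```text
L [ 590.4 -210.4   25. ] tool [ 72.5 -26.5  36.8]
Rr [ 599.8 -261.    25. ] tool [73.6 25.  36.8]
mid [73.03087652 -0.76782977 36.77037079] len 51.479381331158564 turn needed -1.1910519621160995
tip [ 561.2 -241.9   43.3] [38.6 -0.1 18.5]
bowc [ 528.9 -247.4   43.3] [ 5.8  0.1 18.5]
```

play_rows(moves=[230,0,0.7,10,-1.2,230,0,0.7,20,-1.2,230,5,0.7,26,-1.2,230,12,0.7,28,-1.2,230,20,0.7,28,-1.2,230,25,0.7,28,-1.2,230,25,0.7,28,-1.2,230,25,0.7,28,-1.2])

```text
time: 21.28
tool_pos: [548.6, -244.7, 34.2]
tcp_rot: [3.141, -0.0, 0.187]
contact_force: [-0.2, -0.7, -0.9]
grip_width: 19.6
```

```bash
python3 wl.py r5; python3 -c "
from h import *
c=load('r5');a=cv2.resize(c['color'][120:270,190:370],(720,600),interpolation=cv2.INTER_CUBIC)
cv2.imwrite('pics/r5c.png',cv2.cvtColor(a,cv2.COLOR_RGB2BGR))"
```

```text
t 21.2833 pos [ 548.6 -244.7   34.2] rot [ 1.7997e+02 -3.0000e-02  1.0690e+01] grip 19.6 F [-0.16 -0.72 -0.93] -> shift [0. 0. 0.] turn 0
```

View pics/r5c.png

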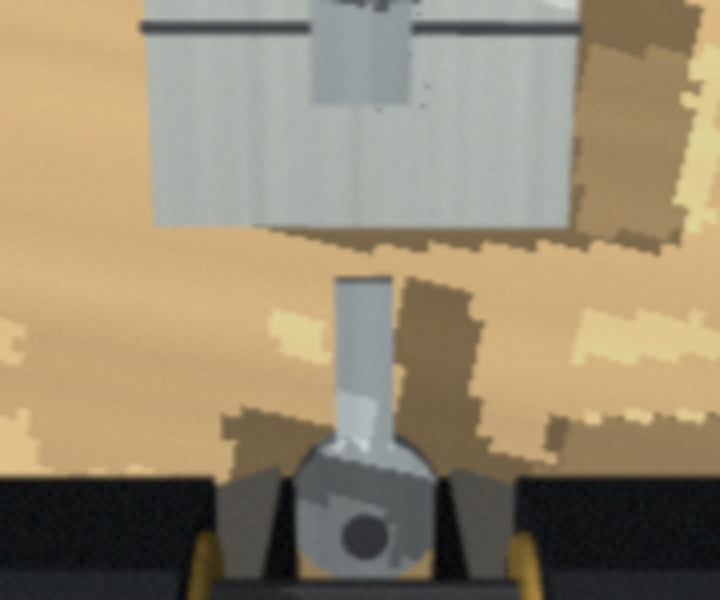

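play_rows(moves=[230,5,0,0.7,0,230,12,0,0.7,0,230,19,0,0.7,0,230,26,0,0.7,0,230,31,0,0.7,0,230,35,0,0.7,0,230,36,0,0.7,0])

```text
time: 21.92
tool_pos: [584.2, -238.0, 33.3]
tcp_rot: [3.141, -0.0, 0.186]
contact_force: [-0.9, 1.2, -0.1]
grip_width: 19.6
```

```bash
python3 wl.py r6; python3 -c "
from h import *
c=load('r6');a=cv2.resize(c['color'][120:270,190:370],(720,600),interpolation=cv2.INTER_CUBIC)
cv2.imwrite('pics/r6c.png',cv2.cvtColor(a,cv2.COLOR_RGB2BGR))"
```

```text
t 21.9167 pos [ 584.2 -238.    33.3] rot [ 1.7998e+02 -2.0000e-02  1.0680e+01] grip 19.59 F [-0.95  1.15 -0.07] -> shift [0. 0. 0.] turn 0
```

View pics/r6c.png

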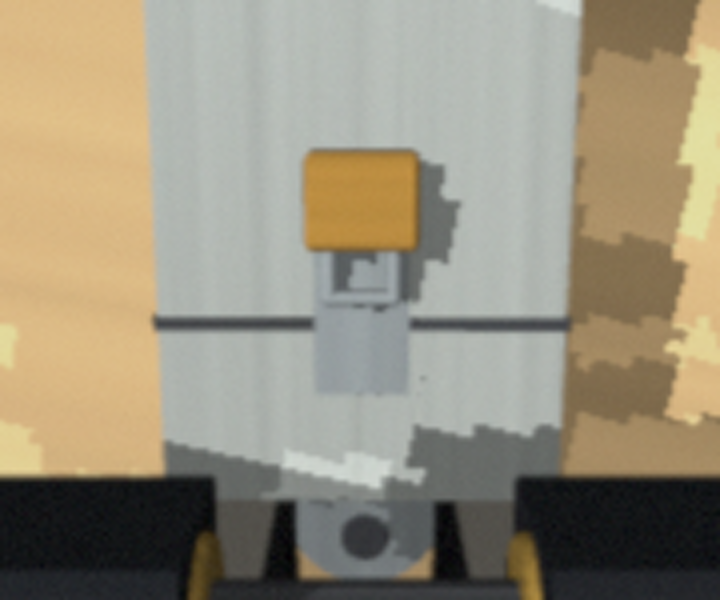

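play_rows(moves=[230,2,0,0,0,230,2.5,0,0,0,195,2.5,0,0,0,180,2,0,0,0,175,0,0,2,0,175,-5,0,5,0,175,-8,0,8,0,175,-9,0,9,0])

```text
time: 22.63
tool_pos: [573.5, -239.8, 23.6]
tcp_rot: [-3.141, 0.001, 0.186]
contact_force: [-0.3, 0.1, 0.7]
grip_width: 29.2
```

```bash
python3 wl.py r7; python3 -c "
from h import *
c=load('r7');a=cv2.resize(c['color'][120:270,190:370],(720,600),interpolation=cv2.INTER_CUBIC)
cv2.imwrite('pics/r7c.png',cv2.cvtColor(a,cv2.COLOR_RGB2BGR))"
```

```text
t 22.6333 pos [ 573.5 -239.8   23.6] rot [-1.7995e+02  7.0000e-02  1.0630e+01] grip 29.15 F [-0.31  0.13  0.69] -> shift [0. 0. 0.] turn 0
```

View pics/r7c.png

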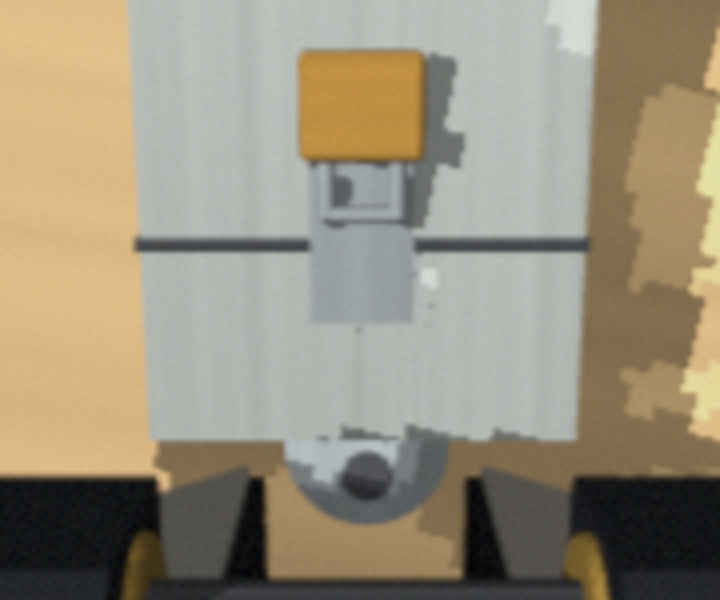

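```bash
python3 -c "
from h import *
from scipy.spatial.transform import Rotation as Ro
o=bot.get_obs();c=load('r7');R=Ro.from_euler('xyz',o['tcp_rot']).as_matrix();print(o['tool_pos'])
for n,u,v,z in(('L',227.5,229.5,25),('Rr',334.4,229.5,25),('bow rear',281,250.7,9)):
  w=wray(c,u,v,z,o);print(n,w.round(1),'tool',(R.T@(w-o['tool_pos'])).round(1))
"
```

```text
[ 573.5625047  -239.85059029   23.6205681 ]
L [ 591.4 -210.    25. ] tool [ 23.  -26.   -1.4]
Rr [ 600.9 -260.9   25. ] tool [23.  25.7 -1.4]
bow rear [ 578.6 -238.8    9. ] tool [ 5.2 -0.1 14.6]
```

play_rows(moves=[200,-10,0,-1,0,255,-17,0,-1.5,0,255,-18,0,-1.5,0,255,-18,0,-1.5,0,255,-12,0,-1.5,0,255,-5,0,-1.5,0,255,1,0,-1.5,0,255,6,0,-1.5,0])

```text
time: 23.35
tool_pos: [581.7, -238.5, 25.8]
tcp_rot: [3.141, -0.001, 0.187]
contact_force: [0.5, -0.0, -0.5]
grip_width: 0.2
```

```bash
python3 wl.py r8; python3 -c "
from h import *
c=load('r8');a=cv2.resize(c['color'][120:270,190:370],(720,600),interpolation=cv2.INTER_CUBIC)
cv2.imwrite('pics/r8c.png',cv2.cvtColor(a,cv2.COLOR_RGB2BGR))"
```

```text
t 23.35 pos [ 581.7 -238.5   25.8] rot [ 1.7997e+02 -3.0000e-02  1.0690e+01] grip 0.18 F [ 0.47 -0.01 -0.45] -> shift [0. 0. 0.] turn 0
```

View pics/r8c.png

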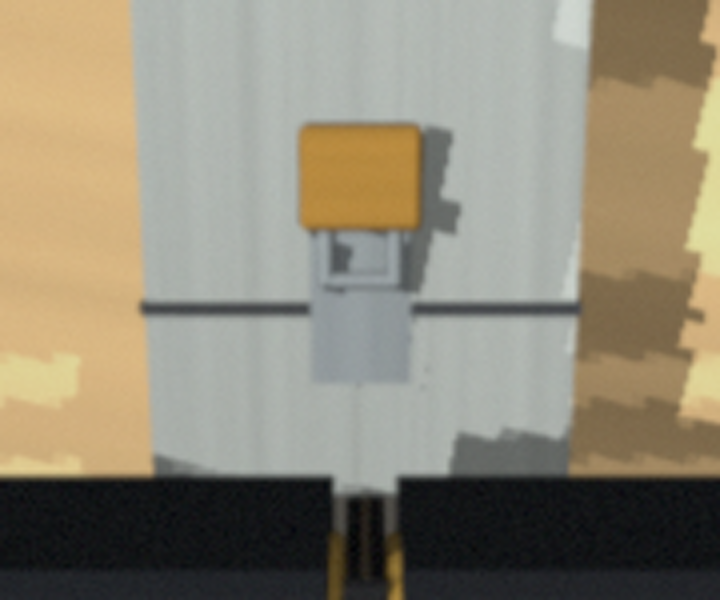

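play_rows(moves=[255,4,0,0,0,255,7,0,0,0,255,9,0,0,0,255,9,0,0,0,255,-20,0,-2,0,200,-45,0,-30,0,140,-50,0,-60,0,80,-50,0,-65,0])

```text
time: 24.07
tool_pos: [531.9, -249.7, 95.4]
tcp_rot: [3.137, -0.005, 0.184]
contact_force: [1.6, 0.0, 0.6]
grip_width: 15.9
```

play_rows(moves=[80,0,0,0,0,80,0,0,0,0])

```text
time: 24.23
tool_pos: [531.6, -248.1, 91.0]
tcp_rot: [3.141, -0.001, 0.186]
contact_force: [-0.3, -0.1, -0.5]
grip_width: 29.6
```

```bash
python3 wl.py r9; python3 -c "
from h import *
c=load('r9');a=cv2.resize(c['color'][30:240,190:370],(514,600),interpolation=cv2.INTER_CUBIC)
cv2.imwrite('pics/r9c.png',cv2.cvtColor(a,cv2.COLOR_RGB2BGR))"
```

```text
t 24.2333 pos [ 531.6 -248.1   91. ] rot [ 1.7996e+02 -6.0000e-02  1.0640e+01] grip 29.58 F [-0.32 -0.12 -0.48] -> shift [0. 0. 0.] turn 0
```

View pics/r9c.png

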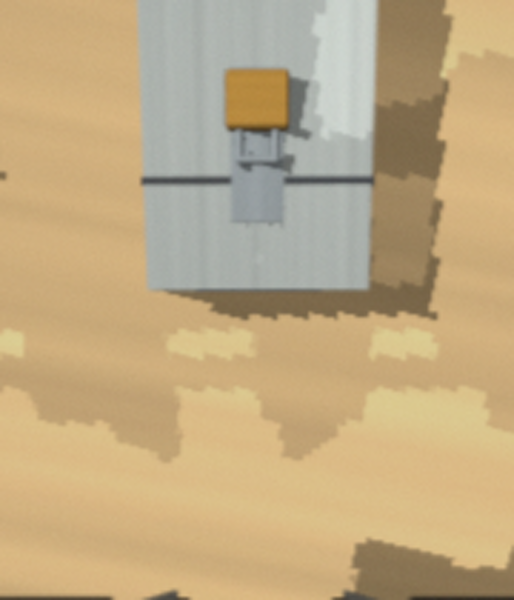

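```bash
python3 -c "
from h import *
from scipy.spatial.transform import Rotation as Ro
o=bot.get_obs();c=load('r9');R=Ro.from_euler('xyz',o['tcp_rot']).as_matrix()
P=[R.T@(wray(c,u,131,25,o)-o['tool_pos']) for u in (241.8,319.5)];print(P)
m=(P[0]+P[1])/2;d=P[1]-P[0];print('mid',m,'turn',np.degrees(np.arctan2(-d[0],d[1])),'world',R@m+o['tool_pos'])
print('grip shift x',m[0]+52+41,'y',m[1],'z to 24.3',o['tool_pos'][2]-24.3)
"
```

```text
[array([ 69.35317268, -26.1889183 ,  65.0604504 ]), array([69.33673121, 25.41386841, 65.03470128])]
mid [69.34495194 -0.38752495 65.04757584] turn 0.0182553447182823 world [ 599.32455747 -234.4658883    25.        ]
grip shift x 162.34495194387844 y -0.3875249469733788 z to 24.3 65.77656844690345
```

play_rows(moves=[80,35,0,0,0,80,75,-0.4,0,0,80,115,-0.4,5,0,80,150,-0.4,15,0,80,162,-0.4,35,0,80,162,-0.4,55,0,80,162,-0.4,64,0,80,162,-0.4,65,0])

```text
time: 24.95
tool_pos: [689.7, -216.3, 23.3]
tcp_rot: [-3.139, 0.003, 0.187]
contact_force: [-0.5, -0.1, 0.4]
grip_width: 63.0
```

```bash
python3 wl.py u1; python3 -c "
from h import *
shift([690.8,-217.2,24.4])"
```

```text
t 24.95 pos [ 689.7 -216.3   23.3] rot [-179.85    0.18   10.71] grip 63.01 F [-0.46 -0.1   0.43] -> shift [0. 0. 0.] turn 0
t 25.0 pos [ 689.7 -216.9   23.7] rot [-1.7989e+02  1.6000e-01  1.0690e+01] grip 63.15 F [0.12 0.3  0.51] -> shift [ 1.   0.5 -0.8] turn 0
```

play_rows(moves=[108,0,0,-0.5,0,125,0,0,-0.5,0,160,0,0,-0.5,0,160,0,0,-0.5,0,160,0,0,-6,0,160,0,0,-18,0,160,0,0,-35,0,160,0,0,-55,0])

```text
time: 25.67
tool_pos: [689.9, -217.5, 81.2]
tcp_rot: [-3.141, 0.002, 0.186]
contact_force: [-0.4, -0.0, -3.4]
grip_width: 51.8
```

play_rows(moves=[160,-1,-1,-22,0,160,-3,-4,-44,0,160,-6,-10,-63,0,160,-10,-20,-78,0,160,-16,-35,-87,0,160,-22,-55,-91,0,160,-30,-80,-92,0,160,-38,-106,-92,0])

```text
time: 26.33
tool_pos: [633.2, -120.3, 174.6]
tcp_rot: [3.14, -0.002, 0.185]
contact_force: [-0.2, 0.8, -3.6]
grip_width: 51.5
```

```bash
python3 -c "
from h import *
a=np.radians(10.65);c=np.array([513,190])+25*np.array([np.cos(a),np.sin(a)]);print(c)
shift([c[0],c[1],170])"
```

```text
[537.56936118 194.62022633]
t 26.3333 pos [ 633.2 -120.3  174.6] rot [ 1.7993e+02 -1.3000e-01  1.0600e+01] grip 51.5 F [-0.18  0.81 -3.6 ] -> shift [ -36.1 -327.1    4.1] turn 0
```

play_rows(moves=[160,-4,-26,0,0,160,-7,-53,0,0,160,-11,-80,0,0,160,-14,-107,0,0,160,-18,-134,0,0,160,-21,-161,0,0,160,-24,-188,0,0,160,-27,-215,0,0])

```text
time: 27.0
tool_pos: [566.8, 86.9, 174.2]
tcp_rot: [3.141, -0.002, 0.186]
contact_force: [0.3, 0.2, -3.3]
grip_width: 51.6
```

play_rows(moves=[160,-2,-26,0,0,160,-4,-50,0,0,160,-6,-70,0,0,160,-8,-86,0,0,160,-9,-97,1,0,160,-9,-104,2,0,160,-9,-107,4,0,160,-9,-107,4,0])

```text
time: 27.67
tool_pos: [538.6, 189.3, 168.6]
tcp_rot: [3.141, 0.0, 0.186]
contact_force: [-0.4, 0.1, -2.5]
grip_width: 51.8
```

```bash
python3 wl.py u2; python3 -c "
from h import *
shift([537.6,194.6,168]);snap('top','t3');snap('scene','s3')
t=load('t3');s=load('s3')
a=cv2.resize(t['color'][150:330,160:400],(480,360));b=cv2.resize(s['color'][80:320,180:400],(330,360))
cv2.imwrite('pics/u2c.png',cv2.cvtColor(np.hstack([a,b]),cv2.COLOR_RGB2BGR))"
```

```text
t 27.6667 pos [538.6 189.3 168.6] rot [1.7999e+02 1.0000e-02 1.0670e+01] grip 51.77 F [-0.36  0.09 -2.54] -> shift [0. 0. 0.] turn 0
t 27.7167 pos [538.7 188.8 168.7] rot [1.7997e+02 2.0000e-02 1.0640e+01] grip 51.81 F [ 0.04 -0.09 -3.13] -> shift [-0.  -5.9  0.7] turn 0
```

View pics/u2.png

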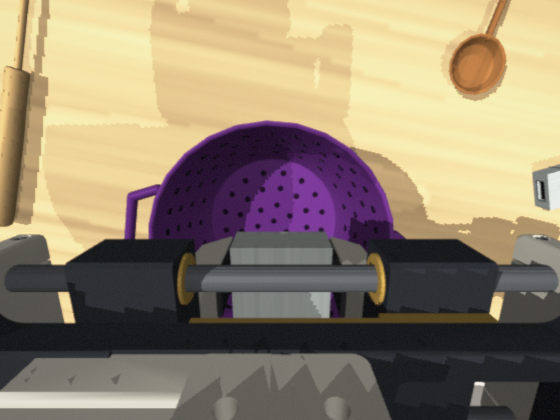

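View pics/u2c.png

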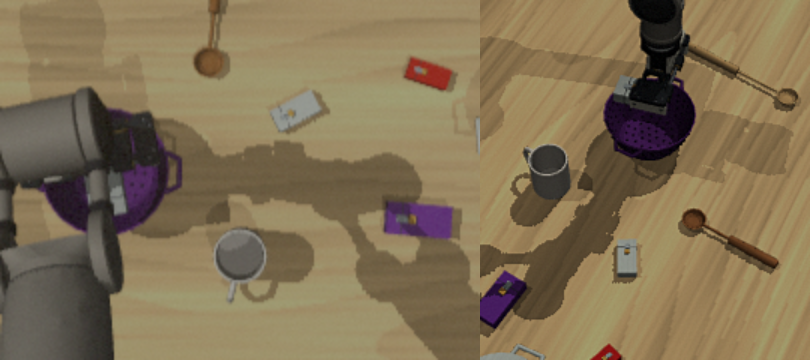

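No key shows on the table, and the tin is level over the colander. Now I'll loosen the grip and let it swing slot-down inside the bowl.

play_rows(moves=[112,0,-5,0,0,111,0,-5,0,0,111,0,-5,0,0,111,0,-5,0,0,111,0,-5,0,0,111,0,-5,0,0,120,0,-5,0,0])

```text
time: 28.4
tool_pos: [537.8, 194.1, 168.8]
tcp_rot: [3.141, -0.0, 0.186]
contact_force: [-1.1, -0.4, -3.5]
grip_width: 51.9
```

```bash
python3 -c "
from h import *
look('u3')"
```

```text
t 28.4 pos [537.8 194.1 168.8] rot [ 1.7999e+02 -1.0000e-02  1.0650e+01] grip 51.94 F [-1.06 -0.43 -3.52] -> shift [0. 0. 0.] turn 0
mom [0.007 0.074 0.023] [ 0.081 -0.056  0.023]
```

View pics/u3.png

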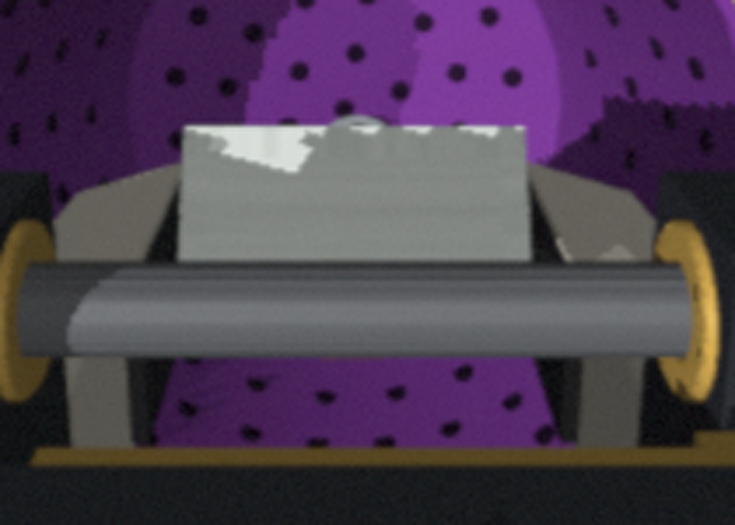

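A grey round edge shows behind the tin at crop (355,122), which is probably the key's bow in the colander. I'll lift and look.

play_rows(moves=[120,0,0,-15,0,120,0,0,-40,0,120,0,0,-60,0,120,-10,0,-70,0,120,-25,0,-70,0,120,-35,0,-70,0,120,-35,0,-70,0])

```text
time: 29.03
tool_pos: [501.6, 187.5, 239.2]
tcp_rot: [3.142, 0.001, 0.186]
contact_force: [0.1, 0.0, -2.4]
grip_width: 51.9
```

```bash
python3 -c "
from h import *
look('u4');snap('scene','s4');s=load('s4');cv2.imwrite('pics/s4c.png',cv2.cvtColor(cv2.resize(s['color'][110:210,240:350],(660,600),interpolation=cv2.INTER_CUBIC),cv2.COLOR_RGB2BGR))"
```

```text
t 29.0333 pos [501.6 187.5 239.2] rot [1.800e+02 5.000e-02 1.067e+01] grip 51.88 F [ 0.05  0.05 -2.43] -> shift [0. 0. 0.] turn 0
mom [-0.002  0.06  -0.028] [ 0.042 -0.066  0.034]
```

View pics/u4w.png

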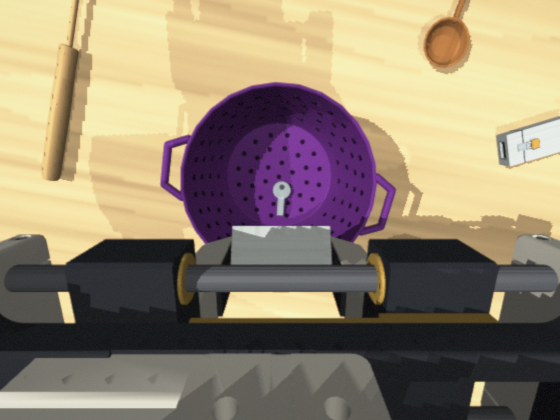

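View pics/s4c.png

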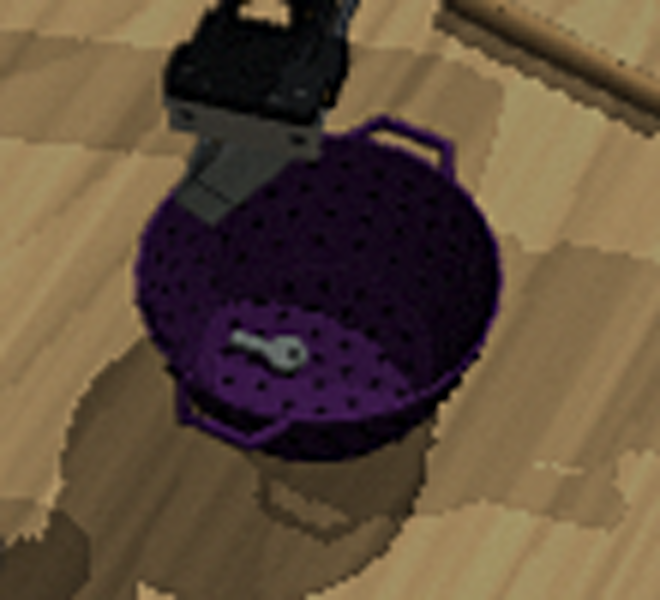

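The key lies on the colander floor at wrist (281,195) and is clearly visible in the scene view too. Next I'll lay the tin back at its original pose, centre (566,-218), yaw 10.6°.

```bash
python3 -c "
from h import *
c=load('u4w');a=cv2.resize(c['color'][190:340,180:390],None,fx=3.5,fy=3.5,interpolation=cv2.INTER_CUBIC);cv2.imwrite('pics/u4c.png',cv2.cvtColor(a,cv2.COLOR_RGB2BGR))
tilt(310,215,125,343)
shift([515.3,-227.6,240])"
```

```text
slotTop [-51.   -0.4  87.9] endBack [20.6 -0.3 12. ] theta 60.16361091269521
t 29.1333 pos [503.4 187.8 239.1] rot [ 1.7999e+02 -4.0000e-02  1.0660e+01] grip 51.67 F [ 0.69 -0.28 -3.75] -> shift [-65.2 410.4  -1. ] turn 0
```

View pics/u4c.png

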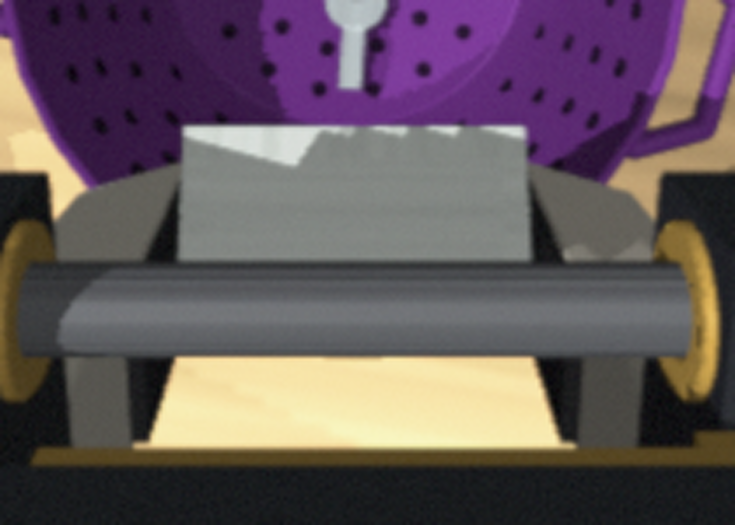

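play_rows(moves=[125,-1,10,0,0,125,-3,35,0,0,125,-6,70,0,0,125,-10,107,0,0,125,-14,144,0,0,125,-18,181,0,0,125,-22,218,5,0,125,-26,255,15,0])

```text
time: 29.8
tool_pos: [525.8, -70.6, 224.6]
tcp_rot: [3.14, -0.003, 0.186]
contact_force: [1.5, 0.3, -3.9]
grip_width: 52.0
```

play_rows(moves=[125,-3,35,15,0,125,-6,70,35,0,125,-9,105,55,0,125,-12,135,75,0,125,-12.6,150,92,0,125,-12.6,155,105,0,125,-12.6,155,110,0,125,-12.6,155,110,0])

```text
time: 30.47
tool_pos: [540.3, -221.9, 112.2]
tcp_rot: [-3.139, 0.002, 0.185]
contact_force: [-0.2, -0.2, -2.2]
grip_width: 51.8
```

```bash
python3 -c "
from h import *
shift([541.4,-222.7,108]);look('u5')"
```

```text
t 30.4667 pos [ 540.3 -221.9  112.2] rot [-1.7986e+02  1.4000e-01  1.0620e+01] grip 51.8 F [-0.22 -0.17 -2.22] -> shift [0.9 1.  4.2] turn 0
t 30.4667 pos [ 540.3 -221.9  112.2] rot [-1.7986e+02  1.4000e-01  1.0620e+01] grip 51.8 F [-0.22 -0.17 -2.22] -> shift [0. 0. 0.] turn 0
mom [0.004 0.027 0.027] [ 0.06  -0.024  0.003]
```

View pics/u5w.png

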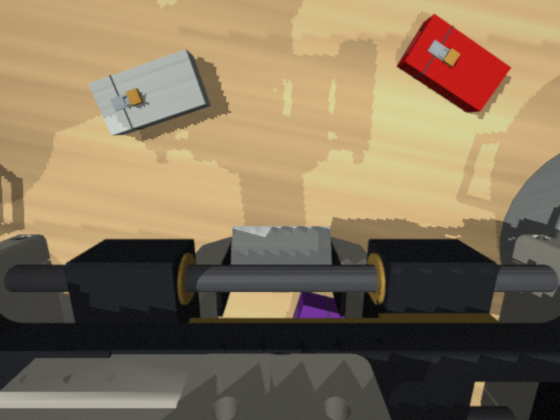

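play_rows(moves=[114,0,0.7,7,0,112,5,0.7,10,0,112,12,0.7,13,0,112,19.5,0.7,17,0,112,26.5,0.7,21,0,112,33,0.7,26,0,112,39,0.7,31,0,112,44.6,0.7,37,0])

```text
time: 31.18
tool_pos: [587.8, -214.4, 78.2]
tcp_rot: [3.14, -0.005, 0.186]
contact_force: [2.7, 2.7, 6.4]
grip_width: 51.7
```

play_rows(moves=[112,5,0,7,0,112,9.4,0,13,0,112,13.4,0,21,0,112,16.5,0,28,0,112,19,0,36,0,112,21,0,44,0,112,21,0,44,0,112,21,0,44,0])

```text
time: 31.85
tool_pos: [604.6, -210.7, 31.4]
tcp_rot: [-3.14, 0.003, 0.186]
contact_force: [-0.1, 0.2, -3.8]
grip_width: 51.7
```

```bash
python3 -c "
from h import *
shift([605.7,-210.6,31]);look('u6')"
```

```text
t 31.85 pos [ 604.6 -210.7   31.4] rot [-1.799e+02  1.700e-01  1.066e+01] grip 51.73 F [-0.14  0.23 -3.75] -> shift [1.1 0.2 0.4] turn 0
t 31.85 pos [ 604.6 -210.7   31.4] rot [-1.799e+02  1.700e-01  1.066e+01] grip 51.73 F [-0.14  0.23 -3.75] -> shift [0. 0. 0.] turn 0
mom [ 0.069 -0.107  0.006] [ 0.061 -0.081 -0.004]
```

View pics/u6.png

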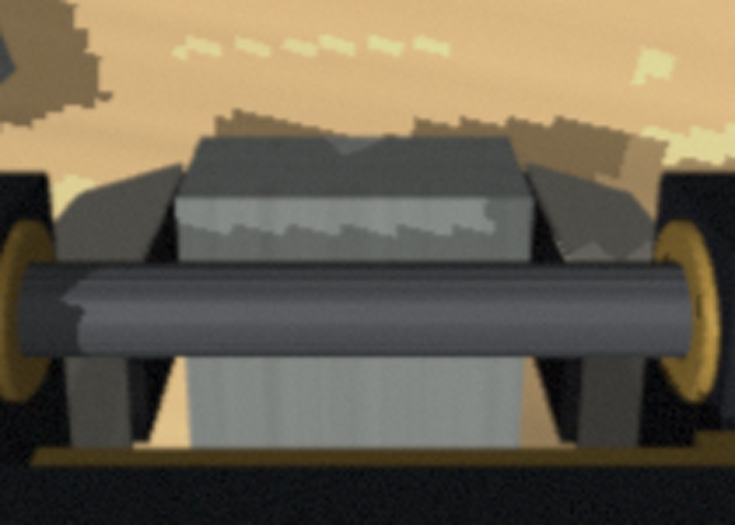

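```bash
python3 -c "
from h import *
tilt(197,358,137,308)"
```

```text
slotTop [12.5 -0.3  3.1] endBack [13.2 -0.3 28.1] theta -74.84045848830263
```

play_rows(moves=[112,0,0,2,0,112,0,0,4,0,112,0,0,5,0,112,0,0,5,0])

```text
time: 32.23
tool_pos: [605.4, -210.9, 27.8]
tcp_rot: [-3.141, 0.001, 0.186]
contact_force: [-1.2, 0.8, 1.0]
grip_width: 51.8
```

play_rows(moves=[106,0,0,0,0,95,0,0,0,0,80,0,0,0,0,80,0,0,-10,0,80,0,0,-40,0,80,0,0,-80,0,80,-20,0,-115,0,80,-50,0,-140,0])

```text
time: 32.9
tool_pos: [558.6, -220.4, 171.9]
tcp_rot: [3.138, -0.005, 0.188]
contact_force: [-0.1, -0.7, 1.3]
grip_width: 63.0
```

play_rows(moves=[80,-35,0,-20,0,80,-70,20,-30,0,80,-105,40,-40,0,80,-140,60,-45,0,80,-165,80,-45,0,80,-180,90,-45,0,80,-180,90,-45,0,80,-180,90,-45,0])

```text
time: 33.57
tool_pos: [395.9, -342.4, 213.6]
tcp_rot: [3.141, -0.001, 0.183]
contact_force: [-0.1, 0.5, 0.6]
grip_width: 62.8
```

```bash
python3 - <<'E'
from h import *
o=bot.get_obs();print(o['time'],o['tool_pos'],o['contact_force'])
c=snap('top','t9');snap('scene','s9')
hsv=cv2.cvtColor(c['color'],cv2.COLOR_RGB2HSV)
m=((hsv[...,1]<45)&(hsv[...,2]>110)).astype(np.uint8); m[:,325:395]*=1;m[:,:290]=0;m[:,395:]=0;m[:180]=0;m[250:]=0
n,l,st,ce=cv2.connectedComponentsWithStats(m)
for i in range(1,n):
    if st[i,4]>60:
        w=np.array([ray(c,u,v,25)[:2] for u,v in np.argwhere(l==i)[:,::-1]],np.float32); print(cv2.minAreaRect(w))
a=c['color'].astype(int);b=load('top0')['color'].astype(int)
E
```

```text
33.5667 [ 395.88368807 -342.44471924  213.64479693] [-0.10287891  0.54539076  0.63651051]
((615.6487426757812, -106.87088012695312), (38.07712173461914, 76.02838134765625), 26.605134963989258)
((566.6300048828125, -218.57652282714844), (103.2706069946289, 52.87318801879883), 10.630768775939941)
```

View pics/t9.png

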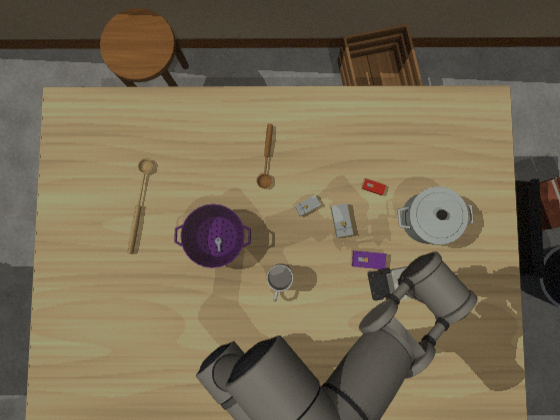

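View pics/s9.png

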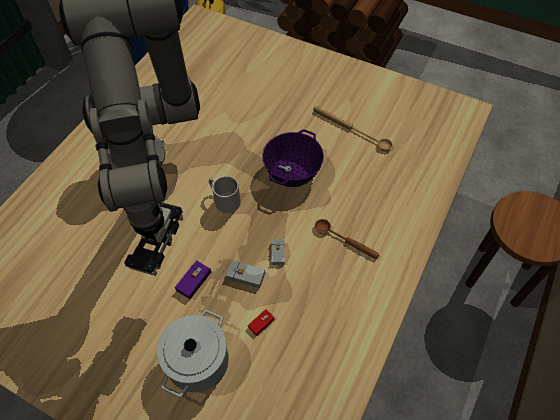

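The tin is back within 1 mm of where it lay, at the same yaw, on its back with the padlock up. The key lies in the colander at top-view (218,242). The pot, mug, spoons and look-alikes look unmoved and the robot touches nothing, so I'm handing in.

```bash
python3 -c "
from plant import bot
print(bot.close_job())"
```

```text
the job is handed in; nothing more can be done
None
```

The key is in the colander and the tin is back where it lay, but the key first fell out onto the table. I handed in shortly after 33.6 s of the 67 s allowed.

**What I did:** The tool cannot be tilted, so I gripped the large silver tin near its +x end. Easing the grip let it swing slot-down between the pads.

**What went wrong:** I did the first swing above the tin's own place instead of over the colander, and the key dropped onto the table there.

**How I mended it:**
- I laid the tin down nearby, tipped the key flat with the gripper and slid it back in through the slot.
- I then carried the tin level to the colander and swung it slot-down inside the bowl. The key fell out through the slot with no further shaking needed.
- Last, I laid the tin on its back at its first place.

**Last checks:**
- **Key:** it was seen on the colander floor from the wrist camera, and still in the colander in the final top and scene views.
- **Tin:** its centre is at (566.6, -218.6) with yaw 10.6°, against (566.4, -218.0) and 10.6° at the start.
- **Colander and bystanders:** the colander stands, and the pot, mug, spoons and look-alikes look unmoved by eye. The small silver tin measured about 1 mm and 1.7° off its first reading; I put that down to measuring error.
- **Robot:** the gripper was open and clear, with no contact force beyond noise.

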